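Fill a sample cell with ore pellets and hold it home on the reader

ROBOT

A 7-joint arm with a two-finger parallel gripper is mounted at the origin on a cart in front of the work surface, level with it; the furniture and walls round the work are solid. World frame = base frame: x ahead of the robot, y to its left, z up, the work surface at z = 0. Lengths are in m, angles in rad, forces in N, time in s.
With the tool pointing down it reaches from about 0.4 to 0.925 m from the base axis. Payload 4.1 kg.
Tool frame: the origin (TCP) lies at the centre of the arm's flange, where the gripper is bolted on; the fingertips stand 173 mm ahead of it and the grasp point (between the pads) lies 155 mm ahead of it; z points along the fingers, y is the line along which they close (so a half turn about z gives the same grasp; the last joint's range is limited). The gripper opens to 85 mm and grips with 20 to 120 N. Pads are 22 mm wide; open, the fingers measure 114 mm over their backs; the gripper's body (76 mm by 85 mm) begins 54 mm behind the grasp point. The pads swing forward as they close: fully open they stand 13 mm farther back than shut.
Start: joints at [1.041, 0.398, 0.045, 1.537, -0.019, 1.207, -0.051], TCP at [0.271, -0.591, 0.405] pointing down, gripper open.
Joint ranges: [-2.82, 2.82], [-0.49, 2.23], [-1.37, 1.46], [0, 2.46], [-1.36, 4.5], [0.23, 2], [-2.94, 2.94]. Speed limits (rad/s): [2.57, 2.57, 3.14, 3.14, 3.14, 3.14, 3.14].

INTERFACE

Orientations are given as a unit quaternion [x, y, z, w].
In Python, from cell import r, viewer, sign_off gives the robot as it stands.
- The arm moves only by the tool drive_tool, never from a script. Its argument "targets" is a list of rows, each a list of 7 numbers: the closure in counts, from 0 (fully open) to 255 (shut), then the shift along the tool's x, y, z in cm, then the turn, a rotation vector about the tool's x, y, z in rad. A call has 1 to 20 rows; each row is the pose to reach, as a shift and turn from the pose commanded when the call began, along the tool's axes at that moment; what a row does not reach only later rows make up. A row lasts 1/12 s, in which the tool goes at most 41.7 mm and 7.16 degrees, less where a joint would pass 70% of its speed; a pose out of reach is approached as far as the arm can. A call with a gripper value outside its range is refused whole. The fingers move at their own pace and stop on an object; the grip force is fixed at half the most. Time passes only in rows, so rows that repeat a pose let the fingers close. It gives the time, the measured TCP pose, the force, the opening and the grip force at its end, in the units of the state.
- r.observe(): the state, without advancing time (a new reading comes with each control period).
- viewer.read_camera(name): name is "scene" or "top" or "wrist"; returns the picture (420x560x3 uint8, red, green, blue); there is no depth.
- viewer.camera_model(name): a dict with "K" (3x3 intrinsics, pixels), "k1" (the pictures are not rectified: a ray, as slopes to the right and down, at radius r is drawn at 1 + k1 r^2 times it, then the intrinsics apply), "cam_to_world" (4x4, takes a point from camera to world coordinates); the wrist camera has in their place "mount" (4x4, takes a point from camera to tool coordinates, whose origin is the TCP and whose axes are the flange's). Camera axes: x right, y up, looking along -z (the intrinsics and any distortion apply to the point x, -y, -z); pixel columns grow to the right and rows downward; lengths in m; the calibration is good to about 2 mm. A picture is of the moment at which its call begins: read the wrist's pose just before it. camera_model takes no time and is no camera call.
- sign_off(): hands the job in; it is judged then, once.
The state is a dict: "t": time; "joint_pos": joint angles; "qvel": joint speeds; "effort": joint torques, N m; "eef_pos": TCP position; "orientation": TCP orientation; "contact_force": force on the tool from outside, world axes, zero at the start; "ft_torque": the same for the moment, N m; "finger_gap": opening from 0.0 (shut) to 1.0 (fully open); "grip_force": force on a finger pad.
Only numpy, scipy, OpenCV 4.12 (cv2) and the standard library are available. Lean on these libraries where they do the work, as an engineer would, in place of code of your own. Each camera call takes 0.05 s, during which the arm holds its last target. There are 200 camera calls.

TASK

Tip all six ore pellets out of the plastic beaker into the sample cell while the cell stands on the bench, and stand the empty beaker back upright on the bench. Then set the filled cell upright on the reader's stage, its long side along the side stop, and push it into the corner so that it lies flat against both stops with both spring pins pushed fully in. The pins only stay in while the cell is pushed, so finish still holding the cell pressed home; do not knock the bottles or the timer about.

Things in the scene. Friction and masses are not known exactly. Their poses are not given: they have to be found in the camera images.
- beaker_mid (a point): Clear graduated plastic beaker, 60 g empty: open round cup 68 mm tall, slightly conical, 62 mm outside diameter at the rim and about 54 mm at the foot, wall about 1.5 mm. It stands upright on the bench with the six pellets on its floor. This point is on its axis, 34 mm above its underside; its z axis points to the mouth.
- beaker: The same beaker; origin at the centre of its underside.
- cell_mid (a point): Sample cell: dark grey open oblong box with a white line round it, outside 80 mm long (x axis), 56 wide (y) and 58 tall, walls and floor 4 mm; about 250 g; its polished base slides easily. It stands on the bench; the same either way round. This point is its centre, 29 mm above its underside. Grip it across the 56 mm width, high in its upper half, so that on the reader the fingers stay above the 14 mm stops.
- cell: The same cell; origin at the centre of its underside.
- pellet_1_mid (a point): Ore pellet 1: red-brown lumpy ball about 15 mm across, 12 g (greyish through the beaker wall); this point is its centre.
- pellet_2_mid (a point): Ore pellet 2: red-brown lumpy ball about 15 mm across, 12 g (greyish through the beaker wall); this point is its centre.
- pellet_3_mid (a point): Ore pellet 3: red-brown lumpy ball about 15 mm across, 12 g (greyish through the beaker wall); this point is its centre.
- pellet_4_mid (a point): Ore pellet 4: red-brown lumpy ball about 15 mm across, 12 g (greyish through the beaker wall); this point is its centre.
- pellet_5_mid (a point): Ore pellet 5: red-brown lumpy ball about 15 mm across, 12 g (greyish through the beaker wall); this point is its centre.
- pellet_6_mid (a point): Ore pellet 6: red-brown lumpy ball about 15 mm across, 12 g (greyish through the beaker wall); this point is its centre.
- reader: Bench reader, fixed: white box 250 mm deep (its x axis, pointing to the rear hump) and 190 mm wide (y), origin under its centre on the bench. Its flat dark stage with a round window is 60 mm above the bench; the hump, x 55 to 121 mm, rises 21 mm above the stage. On the stage two aluminium stops, 14 mm high and 12 mm thick, form a square corner: the back stop looks to -x, the side stop to +y.
- corner (a point): The inner corner of the two stops at the height of the stage surface; axes as the reader's. The stage ends 156 mm in -x from here (the front edge) and 150 mm in +y. The back stop runs 114 mm in +y from here, the side stop 100 mm in -x.
- home (a point): Where the centre of the cell's underside lies when the cell is home (long side along the side stop): on the stage, 40 mm in -x and 28 mm in +y from the corner; axes as the reader's (cell's x axis along it, either way round).
- back_stop: Back stop: smooth aluminium bar across the stage, its face 40 mm in +x from the home point; origin at its foot.
- side_stop: Side stop: smooth aluminium bar on the -y side, along the reader's x, its face 28 mm in -y from the home point; origin at its foot.
- back_pin (a joint): Brass spring pin in the back stop, 8 mm above the stage and 30 mm from the corner: 0 = standing 4 mm out of the face, 0.004 = pushed in flush. It pushes back with 0.5 N when out and 1.5 N when flush.
- side_pin (a joint): Brass spring pin in the side stop, 8 mm above the stage and 40 mm from the corner: 0 = standing 4 mm out of the face, 0.004 = flush. It pushes back with 0.5 N when out and 1.5 N when flush.
- wash_bottle: Wash bottle with a red bent jet, 197 mm tall, at the back; leave alone.
- amber_bottle: Amber reagent bottle with a black cap, 60 mm across, 128 mm tall, at the back; leave alone.
- timer: White lab timer, 41 x 62 x 52 mm, on the left; leave alone.
There are look-alikes about, which are no part of the job. What is shaped like the beaker but orange is not meant.

How it is judged:
On the way, in this order (a step that is already met when the one before it is completed fails the run):
1. the beaker is off the bench and tipped over with the cell standing on the bench (angle between beaker's own z axis and vertical above 1.2 rad and height (world z) of beaker_mid above 0.06 m and height (world z) of cell below 0.012 m and angle between cell's own z axis and vertical below 0.15 rad), for 0.1 s.
2. all six pellets are in the cell, which stands on the bench, and the beaker stands upright on the bench (horizontal distance between each of pellet_1_mid, pellet_2_mid, pellet_3_mid, pellet_4_mid, pellet_5_mid, pellet_6_mid and cell below 0.0352 m and z of pellet_1_mid in the frame of cell between 0 and 0.056 m and z of pellet_2_mid in the frame of cell between 0 and 0.056 m and z of pellet_3_mid in the frame of cell between 0 and 0.056 m and z of pellet_4_mid in the frame of cell between 0 and 0.056 m and z of pellet_5_mid in the frame of cell between 0 and 0.056 m and z of pellet_6_mid in the frame of cell between 0 and 0.056 m and height (world z) of each of cell, beaker below 0.012 m and angle between cell's own z axis and vertical below 0.15 rad and angle between beaker's own z axis and vertical below 0.1 rad), for 0.2 s.
At the end, for the whole second after the job is handed in: Six pellets in the cell, beaker upright on the bench, let go; cell flat on the stage (3 mm, 0.05 rad), long side along the side stop (0.05 rad), within 4 mm of home, over 0.5 N on each stop, both pins in over 3.2 mm, fingers pressing the cell with over 2 N, at rest (horizontal distance between each of pellet_1_mid, pellet_2_mid, pellet_3_mid, pellet_4_mid, pellet_5_mid, pellet_6_mid and cell below 0.0352 m and z of pellet_1_mid in the frame of cell between 0 and 0.056 m and z of pellet_2_mid in the frame of cell between 0 and 0.056 m and z of pellet_3_mid in the frame of cell between 0 and 0.056 m and z of pellet_4_mid in the frame of cell between 0 and 0.056 m and z of pellet_5_mid in the frame of cell between 0 and 0.056 m and z of pellet_6_mid in the frame of cell between 0 and 0.056 m and height (world z) of beaker below 0.012 m and angle between beaker's own z axis and vertical below 0.1 rad and contact force between each of the arm, the fingers and beaker below 0.1 N and z of cell in the frame of home between -0.003 and 0.003 m and angle between cell's own z axis and vertical below 0.05 rad and angle between the x axis of cell and the x axis of reader, either way round below 0.05 rad and horizontal distance between cell and home below 0.004 m and value of joint each of back_pin, side_pin above 0.0032 m and contact force between cell and back_stop above 0.5 N and contact force between cell and side_stop above 0.5 N and contact force between the fingers and cell above 2 N and linear speed of cell below 0.02 m/s); the arm keeps its last pose, push and grip.
It fails at once if a bottle or the timer is shifted by more than 30 mm or tipped (distance of any of wash_bottle, amber_bottle, timer from where it was at the start of the episode above 0.03 m or angle between any of wash_bottle, amber_bottle, timer's own z axis and vertical above 0.4 rad).
It also fails if it takes over 64 s, if anything falls off the work surface, if the arm or the gripper's body presses on something with over 40 N, if the wrist force passes 120 N, or if a joint passes its speed limit or range.

## Working session

There is one attempt and no reset: what is moved stays moved. The work goes in short steps, Python scripts to look and compute and a tool call to move; the robot and the scene stay as the last step left them, time stands still between calls to the robot, and variables do not carry over. Pictures are saved under pics/ and viewed, at most 10 in all, crops included, and the job is handed in when it is done.

Besides the shell and the picture viewer there is one more tool, called after ">>>" as name([rows], argument=value, ...), one row to a line, values as JSON. drive_tool: Moves the arm, as the interface text tells. Its arguments: {"type":"object","properties":{"targets":{"type":"array","items":{"type":"array","items":{"type":"number"}}}},"required":["targets"]}

```bash
mkdir -p pics; ls
cat > h.py <<'E'
import numpy as np, cv2
from scipy.spatial.transform import Rotation as R
from cell import r, viewer, sign_off
def save(cam,f): cv2.imwrite(f,cv2.cvtColor(viewer.read_camera(cam),cv2.COLOR_RGB2BGR))
def c2w(cam):
    m=viewer.camera_model(cam)
    if 'mount' in m:
        s=r.observe(); T=np.eye(4); T[:3,:3]=R.from_quat(s['orientation']).as_matrix(); T[:3,3]=s['eef_pos']; return m,T@np.array(m['mount'])
    return m,np.array(m['cam_to_world'])
def pix(cam,uv,z,mt=None):
    m,T=mt or c2w(cam); K=np.array(m['K']); out=[]
    for u,v in uv:
        p=cv2.undistortPoints(np.array([[[u,v]]],float),K,np.array([m['k1'],0,0,0.]))[0,0]
        d=T[:3,:3]@np.array([p[0],-p[1],-1]); out.append(T[:3,3]+d*(z-T[2,3])/d[2])
    return np.array(out)
E
python3 - <<'E'
from h import *
a=cv2.cvtColor(viewer.read_camera('top'),cv2.COLOR_RGB2BGR); b=cv2.cvtColor(viewer.read_camera('scene'),cv2.COLOR_RGB2BGR)
cv2.imwrite('pics/top.png',cv2.resize(a,(800,600),interpolation=cv2.INTER_CUBIC)); cv2.imwrite('pics/scene.png',cv2.resize(b,(800,600),interpolation=cv2.INTER_CUBIC))
for c in('top','scene'): print(c2w(c))
print(r.observe(), viewer.camera_model('wrist'))
E
```

```text
pics
({'K': array([[454.55681602,   0.        , 274.5380063 ],
       [  0.        , 454.55681602, 211.17546691],
       [  0.        ,   0.        ,   1.        ]]), 'k1': -0.12622858754428512, 'cam_to_world': array([[ 0.00341056,  0.98583496, -0.1676836 ,  0.35523744],
       [-0.99998518,  0.004074  ,  0.00361264,  0.07004568],
       [ 0.00424461,  0.1676688 ,  0.98583424,  1.28992634],
       [ 0.        ,  0.        ,  0.        ,  1.        ]])}, array([[ 0.00341056,  0.98583496, -0.1676836 ,  0.35523744],
       [-0.99998518,  0.004074  ,  0.00361264,  0.07004568],
       [ 0.00424461,  0.1676688 ,  0.98583424,  1.28992634],
       [ 0.        ,  0.        ,  0.        ,  1.        ]]))
({'K': array([[385.06869811,   0.        , 280.36913235],
       [  0.        , 385.06869811, 204.62857865],
       [  0.        ,   0.        ,   1.        ]]), 'k1': -0.06878677219837422, 'cam_to_world': array([[-0.87906177,  0.27648301, -0.38833947,  0.1801086 ],
       [-0.4767008 , -0.5053971 ,  0.71925664,  0.79662812],
       [ 0.0025966 ,  0.81739275,  0.57607494,  0.6562057 ],
       
[... 889 characters left out ...]
 array([ 0.76028533, -0.36225276,  0.09923905]), 'ft_torque': array([0.00081268, 0.01241472, 0.00775676]), 'grip_force': 0.0, 'finger_gap': 0.9988920139412809} {'K': array([[348.53813208,   0.        , 279.15602482],
       [  0.        , 348.53813208, 204.54843445],
       [  0.        ,   0.        ,   1.        ]]), 'k1': -0.012690752434297271, 'mount': array([[-4.99087505e-04,  9.60152492e-01,  2.79476194e-01,
         7.09946403e-02],
       [ 9.99999405e-01,  2.07977400e-04,  1.07127975e-03,
        -4.16870946e-04],
       [ 9.70467192e-04,  2.79476563e-01, -9.60152024e-01,
         3.11193307e-02],
       [ 0.00000000e+00,  0.00000000e+00,  0.00000000e+00,
         1.00000000e+00]])}
```

View pics/top.png

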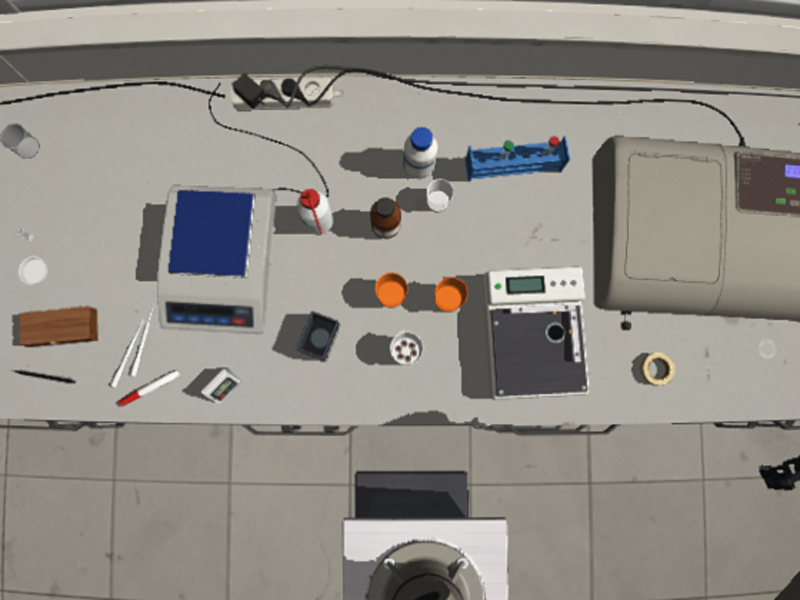

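View pics/scene.png

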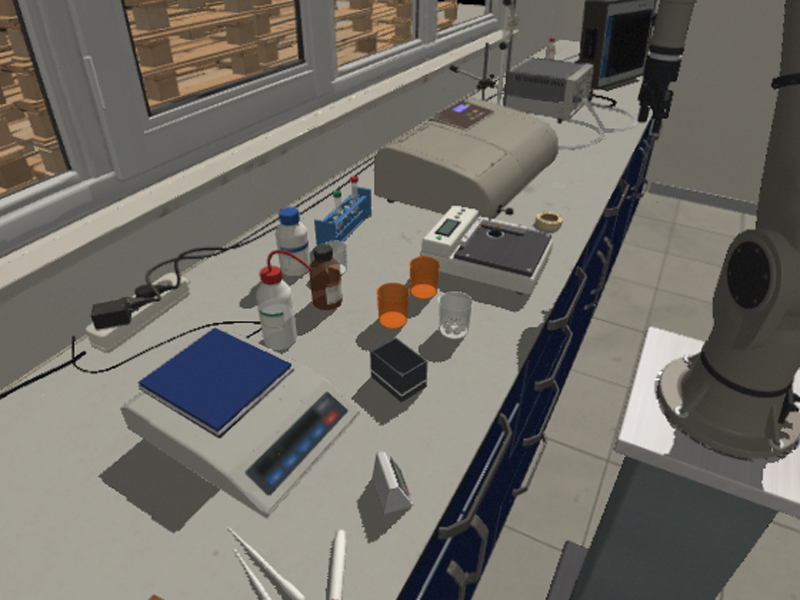

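The top view shows the clear beaker with pellets at (405,348), the dark cell at (319,337), and the reader at (540,335) with its corner near (577,360). Orange decoy cups are at (391,291) and (451,294), and the timer is at (220,386). I'll enlarge the working area.

Run:
```python
from h import *
a=cv2.imread('pics/top.png'); a=cv2.cvtColor(viewer.read_camera('top'),cv2.COLOR_RGB2BGR)
# crops 3.6x of cols 200..420, rows 185..285
c=a[180:285,198:420]; cv2.imwrite('pics/c1.png',cv2.resize(c,None,fx=3.6,fy=3.6,interpolation=cv2.INTER_CUBIC))
```

```text
(no output)
```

View pics/c1.png

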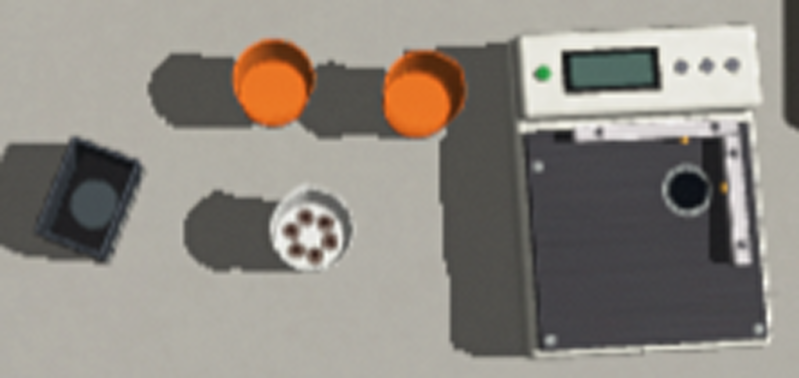

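The crop shows the cell's top corners at (75,138), (144,165), (105,262) and (37,235), and the beaker rim centred near (311,227). The stops meet near (722,138), with the stage's front corners at (533,355) and (770,345).

Run:
```python
from h import *
f=lambda L:[(198+x/3.6-.36,180+y/3.6-.36) for x,y in L]
c=pix('top',f([(75,138),(144,165),(105,262),(37,235)]),.058); print(c.round(4),c.mean(0))
for i in range(4): d=c[(i+1)%4]-c[i]; print(np.linalg.norm(d),np.degrees(np.arctan2(d[1],d[0])))
print('beaker',pix('top',f([(311,227),(271,227),(352,227),(311,184),(311,270)]),.068))
print('reader stage corners FL FR RL',pix('top',f([(533,355),(770,345),(520,122)]),.06))
print('stop top: back left, corner, side front',pix('top',f([(574,140),(722,138),(736,265)]),.074))
print('timer,amber,orange,wash',pix('top',[(220/1.4286,386/1.4286)],.05),pix('top',[(385/1.4286,206/1.4286)],.128),pix('top',[(391/1.4286,289/1.4286)],.068),pix('top',[(451/1.4286,292/1.4286),(310/1.4286,198/1.4286)],.068))
```

```text
[[0.5452 0.2194 0.058 ]
 [0.5247 0.1664 0.058 ]
 [0.4508 0.1946 0.058 ]
 [0.4709 0.2466 0.058 ]] [0.49787581 0.20674446 0.058     ]
0.056900672364363934 -111.147808698863
0.07913844237782866 159.07128663167293
0.055704215451958944 68.8593975653821
0.07915906554332267 -20.062703516011677
beaker [[0.47695387 0.03967665 0.068     ]
 [0.47684358 0.06964292 0.068     ]
 [0.47705359 0.00894265 0.068     ]
 [0.5094133  0.03968324 0.068     ]
 [0.44473588 0.03966563 0.068     ]]
reader stage corners FL FR RL [[ 0.3818841  -0.12683986  0.06      ]
 [ 0.38845576 -0.30794277  0.06      ]
 [ 0.55863863 -0.12035222  0.06      ]]
stop top: back left, corner, side front [[ 0.5427007  -0.1589695   0.074     ]
 [ 0.5445917  -0.27277522  0.074     ]
 [ 0.44805303 -0.27976432  0.074     ]]
timer,amber,orange,wash [[0.40108929 0.39453248 0.05      ]] [[0.73401329 0.07985651 0.128     ]] [[0.5877122  0.06795968 0.068     ]] [[ 0.58237129 -0.04704097  0.068     ]
 [ 0.76977239  0.22835313  0.068     ]]
```

```bash
cat >> h.py <<'E'
def frame(z,yhint):
    z=np.array(z,float);z/=np.linalg.norm(z);y=np.array(yhint,float);y-=z*(y@z);y/=np.linalg.norm(y)
    return R.from_matrix(np.stack([np.cross(y,z),y,z],1))
def go(p,Rg,grasp=True):
    """goal grasp point p (or TCP) and Rotation -> tool-frame shift cm, rotvec, rows"""
    s=r.observe(); R0=R.from_quat(s['orientation']); p=np.array(p,float)
    t=p-Rg.apply([0,0,.155]) if grasp else p
    d=R0.inv().apply(t-s['eef_pos']); w=(R0.inv()*Rg).as_rotvec()
    print('goal tcp',t.round(3),'shift cm',(d*100).round(2),'rotvec',w.round(3),'rows',np.linalg.norm(d)/.0417,np.degrees(np.linalg.norm(w))/7.16)
def st():
    s=r.observe(); R0=R.from_quat(s['orientation']); print('t',round(s['t'],2),'q',s['joint_pos'].round(2),'tcp',s['eef_pos'].round(4),'grasp',(s['eef_pos']+R0.apply([0,0,.155])).round(4),'z',R0.apply([0,0,1]).round(3),'y',R0.apply([0,1,0]).round(3),'F',s['contact_force'].round(1),'gap',round(s['finger_gap'],3),'grip',s['grip_force'])
E
python3 -c "
from h import *
go([.477,-.13,.33],frame([0,0,-1],[1,0,0]),False)
go([.477,-.04,.12],frame([0,.866,-.5],[1,0,0]))
"
```

```text
goal tcp [ 0.477 -0.13   0.33 ] shift cm [ 37.91 -33.23   7.44] rotvec [-1.00e-03 -1.00e-03 -1.14e+00] rows 12.22080853618545 9.121518106502633
goal tcp [ 0.477 -0.174  0.198] shift cm [ 36.07 -29.19  20.68] rotvec [ 0.593  0.927 -1.03 ] rows 12.182426492404892 12.058812083592018
```

>>> drive_tool([
  [0,38,-33,7,0,0,-1.14],
  [0,38,-33,7,0,0,-1.14],
  [0,38,-33,7,0,0,-1.14],
  [0,38,-33,7,0,0,-1.14],
  [0,38,-33,7,0,0,-1.14],
  [0,38,-33,7,0,0,-1.14],
  [0,38,-33,7,0,0,-1.14],
  [0,38,-33,7,0,0,-1.14],
  [0,38,-33,7,0,0,-1.14],
  [0,38,-33,7,0,0,-1.14],
  [0,38,-33,7,0,0,-1.14],
  [0,38,-33,7,0,0,-1.14],
  [0,38,-33,7,0,0,-1.14],
  [0,38,-33,7,0,0,-1.14],
  [0,38,-33,7,0,0,-1.14],
  [0,38,-33,7,0,0,-1.14],
])

```text
t: 1.48
eef_pos: [0.4783, -0.134, 0.3346]
orientation: [0.708, 0.706, -0.001, 0.0]
contact_force: [-0.4, -1.1, 0.1]
finger_gap: 1.0
grip_force: 0.0
```

```bash
python3 -c "
from h import *
st()
go([.477,-.05,.14],frame([0,.866,-.5],[1,0,0]))
"
```

```text
t 1.48 q [ 0.55  0.21 -0.41  1.97  0.1   0.98  0.09] tcp [ 0.4783 -0.134   0.3346] grasp [ 0.4782 -0.1341  0.1796] z [-0.001 -0.001 -1.   ] y [ 1.    -0.003 -0.001] F [-0.4 -1.1  0.1] gap 1.0 grip 0.0
goal tcp [ 0.477 -0.184  0.218] shift cm [-5.02 -0.1  11.72] rotvec [ 1.000e-03  1.048e+00 -3.000e-03] rows 3.056497882096537 8.388545786336012
```

>>> drive_tool([
  [0,-5,0,8,0,1.05,0],
  [0,-5,0,8,0,1.05,0],
  [0,-5,0,8,0,1.05,0],
  [0,-5,0,8,0,1.05,0],
  [0,-5,0,8,0,1.05,0],
  [0,-5,0,8,0,1.05,0],
  [0,-5,0,8,0,1.05,0],
  [0,-5,0,8,0,1.05,0],
  [0,-5,0,8,0,1.05,0],
  [0,-5,0,8,0,1.05,0],
  [0,-5,0,8,0,1.05,0],
  [0,-5,0,8,0,1.05,0],
])

```text
t: 2.48
eef_pos: [0.4786, -0.183, 0.2548]
orientation: [0.613, 0.612, 0.354, -0.353]
contact_force: [0.2, 0.4, 0.1]
finger_gap: 1.001
grip_force: 0.0
```

```bash
python3 -c "
from h import *
st()
go([.477,-.05,.14],frame([0,.866,-.5],[1,0,0]))
save('wrist','pics/w1.png')
"
```

```text
t 2.48 q [ 0.99  0.62 -0.61  1.89 -0.63  1.29  0.75] tcp [ 0.4786 -0.183   0.2548] grasp [ 0.4789 -0.0488  0.1773] z [ 0.002  0.866 -0.5  ] y [ 1.    -0.002  0.   ] F [0.2 0.4 0.1] gap 1.001 grip 0.0
goal tcp [ 0.477 -0.184  0.218] shift cm [-3.29 -0.16  1.76] rotvec [ 0.002 -0.    -0.001] rows 0.8960048582256891 0.013346890401392923
```

View pics/w1.png

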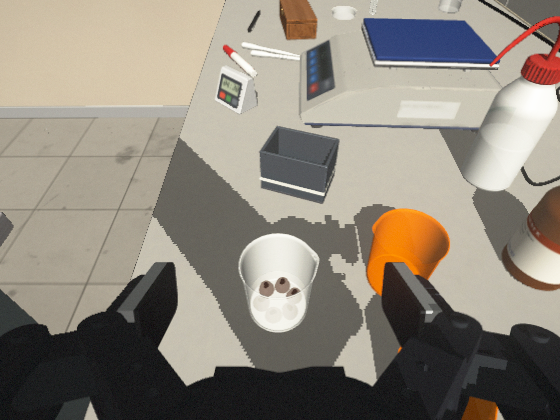

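The wrist view shows the beaker between the fingers, with its rim about u=239–319 and centred at (279,262). The right finger has clearance from the orange cup, whose rim spans u=372–449.

```bash
python3 -c "
from h import *
p=pix('wrist',[(239,262),(279,262),(319,262),(279,234)],.068); print(p)
print(pix('wrist',[(410,240)],.068))
G=frame([0,.866,-.5],[1,0,0])
go([.477,-.035,.10],G); go([.477,.039,.042],G)
"
```

```text
[[0.44669654 0.03993312 0.068     ]
 [0.47870874 0.03992365 0.068     ]
 [0.5107281  0.03989574 0.068     ]
 [0.47873304 0.06865745 0.068     ]]
[[0.58955422 0.06203783 0.068     ]]
goal tcp [ 0.477 -0.169  0.178] shift cm [-6.06 -0.18  5.02] rotvec [ 0.001 -0.     0.   ] rows 1.8874340232036955 0.0075243275929601314
goal tcp [ 0.477 -0.095  0.12 ] shift cm [-7.38 -0.19 14.33] rotvec [ 0.001 -0.     0.   ] rows 3.866471547697223 0.0075243275929601314
```

>>> drive_tool([
  [0,-4,0,4,0,0,0],
  [0,-7.4,0,7,0,0,0],
  [0,-7.4,0,10,0,0,0],
  [0,-7.4,0,12.5,0,0,0],
  [0,-7.4,0,14.7,0,0,0],
  [0,-7.4,0,14.7,0,0,0],
  [0,-7.4,0,14.7,0,0,0],
])

```text
t: 3.12
eef_pos: [0.4788, -0.0903, 0.1175]
orientation: [0.611, 0.613, 0.354, -0.355]
contact_force: [1.1, -0.2, -0.5]
finger_gap: 0.999
grip_force: 0.0
```

```bash
python3 -c "
from h import *
st()
save('wrist','pics/w2.png')
"
```

```text
t 3.12 q [ 0.87  0.83 -0.63  2.   -0.66  0.94  0.87] tcp [ 0.4788 -0.0903  0.1175] grasp [0.4784 0.0442 0.0403] z [-0.002  0.867 -0.498] y [ 1.     0.003 -0.   ] F [ 1.1 -0.2 -0.5] gap 0.999 grip 0.0
```

View pics/w2.png

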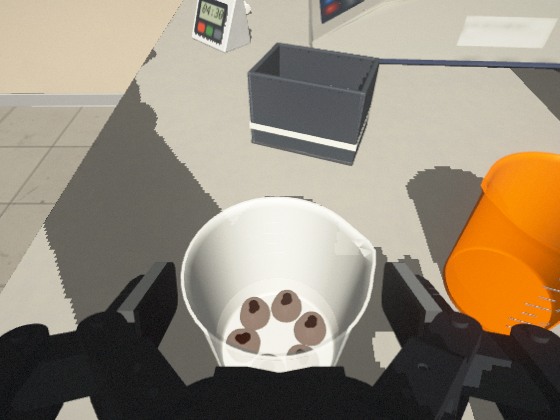

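The beaker sits centred between the pads (rim u≈182–376, pads at 178 and 384), so I'll close and lift.

>>> drive_tool([
  [255,0,0,0,0,0,0],
  [255,0,0,0,0,0,0],
  [255,0,0,0,0,0,0],
  [255,0,0,0,0,0,0],
  [255,0,0,0,0,0,0],
  [255,0,0,0,0,0,0],
  [255,0,0,0,0,0,0],
  [255,0,0,0,0,0,0],
])

```text
t: 3.83
eef_pos: [0.4794, -0.0923, 0.1182]
orientation: [0.612, 0.612, 0.355, -0.354]
contact_force: [-1.8, -4.5, 6.5]
finger_gap: 0.694
grip_force: 63.3
```

```bash
python3 -c "
from h import *
st()
for el in (.5,.3,.17):
  G=frame([.342*np.sqrt(1-el**2),.94*np.sqrt(1-el**2),-el],[1,-.364,0]); go([.478,.05,.18],G)
"
```

```text
t 3.83 q [ 0.87  0.83 -0.63  2.   -0.66  0.95  0.87] tcp [ 0.4794 -0.0923  0.1182] grasp [0.4797 0.0421 0.0411] z [ 0.002  0.867 -0.497] y [ 1.    -0.001  0.001] F [-1.8 -4.5  6.5] gap 0.694 grip 63.27777371230512
goal tcp [ 0.432 -0.076  0.257] shift cm [12.89 -4.72 -5.53] rotvec [-0.301 -0.003  0.174] rows 3.549499569821962 2.78318037448106
goal tcp [ 0.427 -0.089  0.226] shift cm [ 9.57 -5.19 -5.1 ] rotvec [-0.319  0.214  0.141] rows 2.8821979791391046 3.2707678020114024
goal tcp [ 0.426 -0.094  0.206] shift cm [ 7.59 -5.35 -4.5 ] rotvec [-0.328  0.346  0.119] rows 2.475161657793473 3.936352056401521
```

```bash
cat >> h.py <<'E'
def pour(tilt,maz,eps,lip):
    """tilt, mouth azimuth, tool elevation (deg), lip point world -> tool goal for the held beaker"""
    t,m,e=np.radians([tilt,maz,eps]); b=np.array([np.sin(t)*np.cos(m),np.sin(t)*np.sin(m),np.cos(t)])
    c=(-.497-b[2]*np.sin(e))/(np.sin(t)*np.cos(e)); a=m-np.arccos(np.clip(c,-1,1))
    z=np.array([np.cos(e)*np.cos(a),np.cos(e)*np.sin(a),np.sin(e)])
    x=b-z*(b@z); x/=np.linalg.norm(x); G=R.from_matrix(np.stack([x,np.cross(z,x),z],1))
    dn=-np.array([0,0,1])+b[2]*b; dn/=np.linalg.norm(dn)
    g=np.array(lip)-.026*b-.031*dn
    y=G.apply([0,1,0]); print('tool az',np.degrees(a),'c',c,'finger back z',g[2]-abs(y[2])*.045-.011*abs(x[2]),'beaker foot z',(g-.042*b)[2]-.027*abs(np.sin(t)))
    go(g,G); return g,G
E
python3 -c "
from h import *
L=np.array([.505,.206,.13])
for k in [(65,160,-20),(80,168,-15),(100,172,-12),(100,185,-12),(100,172,-25)]: print(k); g,G=pour(*k,L); print(g,G.apply([0,0,1]))
"
```

```text
(65, 160, -20)
tool az 45.55305533744032 c -0.41385044965350515 finger back z 0.10369949370359083 beaker foot z 0.10488718934977903
goal tcp [0.437 0.089 0.2  ] shift cm [16.15 -4.21 11.69] rotvec [-0.684 -0.29  -0.873] rows 4.887082280920102 9.169148042183847
[0.53945399 0.19345977 0.14710747] [ 0.65801835  0.67084579 -0.34202014]
(80, 168, -15)
tool az 49.62612432297735 c -0.47522307908254213 finger back z 0.11203962408578258 beaker foot z 0.12213115493069754
goal tcp [0.438 0.085 0.196] shift cm [15.61 -4.12 11.54] rotvec [-0.683 -0.285 -1.183] rows 4.759387025734838 11.163843838990877
[0.53531093 0.19955721 0.15601419] [ 0.62570029  0.73587489 -0.25881905]
(100, 172, -12)
tool az 48.397971033261996 c -0.5534210444282633 finger back z 0.11992568932070492 beaker foot z 0.14574730709340009
goal tcp [0.424 0.09  0.197] shift cm [15.92 -5.52 11.86] rotvec [-0.707 -0.423 -1.548] rows 4.94171701718762 14.033005186371678
[0.52502511 0.20318565 0.16504389] [ 0.64944373  0.73143391 -0.20791169]
(100, 185, -12)
tool az 61.397971033261975 c -0.5534210444282633 finger back z 0.11992568932070492 beaker foot z 0.14574730709340009
goal tcp [0.453 0.075 0.197] shift cm [15.17 -2.7  10.55] rotvec [-0.586 -0.23  -1.67 ] rows 4.477472815497841 14.278332231473122
[0.52514496 0.20776246 0.16504389] [ 0.4682617   0.85878036 -0.20791169]
(100, 172, -25)
tool az 42.27815823274545 c -0.6390610744788746 finger back z 0.1245793151808663 beaker foot z 0.14574730709340009
goal tcp [0.421 0.109 0.231] shift cm [19.75 -5.85 11.84] rotvec [-0.492 -0.665 -1.594] rows 5.697030756424832 14.36926504738272
[0.52502511 0.20318565 0.16504389] [ 0.67056589  0.6097009  -0.42261826]
```

>>> drive_tool([
  [255,2,0,-1.1,0,0,0],
  [255,4.5,0,-2.5,0,0,0],
  [255,7,0,-4,0,0,0],
  [255,9,-0.5,-2,-0.07,-0.03,-0.09],
  [255,10.5,-1,0,-0.14,-0.06,-0.18],
  [255,12,-1.5,2,-0.21,-0.09,-0.27],
  [255,13.5,-2,4,-0.28,-0.12,-0.36],
  [255,15,-2.5,6,-0.35,-0.15,-0.45],
  [255,16.5,-3,8,-0.42,-0.18,-0.54],
  [255,18,-3.5,9,-0.49,-0.21,-0.63],
  [255,18.8,-4.2,10.2,-0.56,-0.24,-0.72],
  [255,18.8,-4.2,10.2,-0.63,-0.27,-0.8],
  [255,18.8,-4.2,10.2,-0.68,-0.29,-0.87],
  [255,18.8,-4.2,10.2,-0.68,-0.29,-0.87],
  [255,18.8,-4.2,10.2,-0.68,-0.29,-0.87],
])

```text
t: 5.08
eef_pos: [0.4955, -0.0093, 0.2643]
orientation: [0.409, 0.724, 0.549, 0.088]
contact_force: [0.3, 0.2, -1.4]
finger_gap: 0.697
grip_force: 65.8
```

```bash
python3 -c "
from h import *
st()
L=np.array([.508,.205,.105])
for k in [(65,160,-20),(80,168,-15),(80,175,-15)]: print(k); g,G=pour(*k,L)
save('wrist','pics/w3.png')
"
```

```text
t 5.08 q [ 1.28  0.84 -1.36  2.24 -1.36  0.23  2.12] tcp [ 0.4955 -0.0093  0.2643] grasp [0.5849 0.1026 0.2052] z [ 0.577  0.722 -0.382] y [0.495 0.063 0.867] F [ 0.3  0.2 -1.4] gap 0.697 grip 65.76957091265886
(65, 160, -20)
tool az 45.55305533744032 c -0.41385044965350515 finger back z 0.07869949370359083 beaker foot z 0.07988718934977904
goal tcp [0.44  0.088 0.175] shift cm [ 7.45 -9.84  7.29] rotvec [-0.071 -0.075 -0.003] rows 3.437579406427242 0.8310768668604346
(80, 168, -15)
tool az 49.62612432297735 c -0.47522307908254213 finger back z 0.08703962408578259 beaker foot z 0.09713115493069754
goal tcp [0.441 0.084 0.171] shift cm [  6.99 -10.17   7.21] rotvec [-0.133 -0.002 -0.291] rows 3.426686532837535 2.560420373825594
(80, 175, -15)
tool az 56.62612432297735 c -0.47522307908254213 finger back z 0.08703962408578257 beaker foot z 0.09713115493069754
goal tcp [0.457 0.077 0.171] shift cm [ 5.51 -9.46  7.56] rotvec [-0.11   0.112 -0.33 ] rows 3.1905466022528453 2.922905213837786
```

View pics/w3.png

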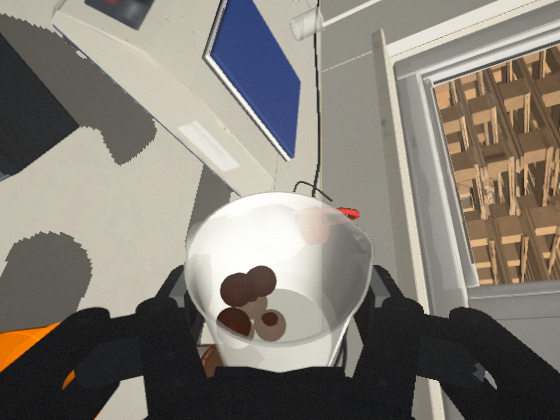

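The beaker is tilted and still holds the pellets, but the arm reached joint limits on q3, q5 and q6. I'll identify the kinematics from the logged poses to plan the pour.

```bash
cat > fit.py <<'E'
from h import *
import itertools
from scipy.optimize import least_squares
s=r.observe()
Q=np.array([[1.04101526,.39914045,.04500063,1.53777331,-.01869944,1.2069226,-.05069512],[.55,.21,-.41,1.97,.1,.98,.09],[.99,.62,-.61,1.89,-.63,1.29,.75],[.87,.83,-.63,2.,-.66,.95,.87],s['joint_pos']])
P=np.array([[.27137,-.59034,.40374],[.4783,-.134,.3346],[.4786,-.183,.2548],[.4794,-.0923,.1182],s['eef_pos']])
O=R.from_quat([[.976876597,.213801971,-2.5e-4,-8.8e-4],[.708,.706,-.001,0],[.613,.612,.354,-.353],[.612,.612,.355,-.354],s['orientation']])
best=None
for sg in itertools.product([1,-1],repeat=7):
    f=lambda o:np.concatenate([(chain(q,sg,o)[-1].inv()*O[i]).as_rotvec() for i,q in enumerate(Q)])
    def chain(q,sg,o):
        A=[];Rr=R.identity()
        for j in range(7):
            a=sg[j]*q[j]+(o[0] if j==0 else o[1] if j==6 else 0)
            Rr=Rr*R.from_euler('z' if j%2==0 else 'y',a); A.append(Rr)
        return A
    for o0 in itertools.product([-2,0,2],[-2,0,2]):
        k=least_squares(f,o0)
        if best is None or k.cost<best[0]: best=(k.cost,sg,k.x); 
print(best)
E
python3 fit.py
```

```text
(np.float64(0.00013790899174338255), (-1, -1, -1, -1, -1, -1, -1), array([ 3.1393447 , -1.56942657]))
```

```bash
cat > kin.py <<'E'
from h import *
LO=np.array([-2.82,-.49,-1.37,0,-1.36,.23,-2.94]);HI=np.array([2.82,2.23,1.46,2.46,4.5,2,2.94])
def chain(q):
    a=-np.array(q);a[0]+=np.pi;a[6]-=np.pi/2
    A=[];M=np.eye(3)
    for j in range(7):
        c,s=np.cos(a[j]),np.sin(a[j])
        M=M@(np.array([[c,-s,0],[s,c,0],[0,0,1]]) if j%2==0 else np.array([[c,0,s],[0,1,0],[-s,0,c]])); A.append(M)
    return A
# regressors: base z, R1 y, R2/R3 (x,y,z), R4 x,  R5 x,y,z, R6 x,y,z
def reg(q):
    A=chain(q); return np.stack([[0,0,1],A[0][:,1],A[2][:,0],A[2][:,1],A[2][:,2],A[4][:,0],A[4][:,1],A[4][:,2],A[5][:,0],A[5][:,1],A[5][:,2]],1)
E
cat > fit2.py <<'E'
from kin import *
exec(open('fit.py').read().split('best=None')[0])
w=np.array([.02,1,1,1,.02,1,1,.02,1,1,.02])
M=np.vstack([reg(q) for q in Q]); y=P.ravel()
for lam in (.003,.01,.05):
    x=np.linalg.lstsq(np.vstack([M,lam*np.diag(w)]),np.concatenate([y,np.zeros(11)]),rcond=None)[0]
    print(lam,x.round(4),np.abs(M@x-y).max())
E
python3 fit2.py
```

```text
0.003 [ 0.2581  0.0148 -0.0029  0.0315  0.5164  0.0019 -0.0016  0.4782 -0.0016
 -0.0016  0.1606] 0.0026025362825352477
0.01 [ 0.2581  0.0148 -0.0029  0.0315  0.5164  0.0019 -0.0016  0.4782 -0.0016
 -0.0016  0.1606] 0.002600588020782141
0.05 [ 0.2575  0.0148 -0.0029  0.0311  0.5172  0.002  -0.0014  0.478  -0.0018
 -0.0014  0.1609] 0.0025503878491729415
```

```bash
cat >> kin.py <<'E'
from scipy.optimize import least_squares
X=np.array([.2581,.0148,0,.0315,.5164,0,0,.4782,0,0,.1606])
def ik(p,Gm,q0,m=.05,wn=.02):
    f=lambda q:np.concatenate([(reg(q)@X-p)*10,np.cross(chain(q)[-1].T,Gm.T).sum(0)*3,wn*(q-q0)])
    k=least_squares(f,np.clip(q0,LO+m+.001,HI-m-.001),bounds=(LO+m,HI-m),max_nfev=60); e=f(k.x); return k.x,np.linalg.norm(e[:3])/10,np.linalg.norm(e[3:6])/3
def pose(tilt,maz,eps,lip,sg=1):
    t,m,e=np.radians([tilt,maz,eps]); b=np.array([np.sin(t)*np.cos(m),np.sin(t)*np.sin(m),np.cos(t)])
    c=(-.497-b[2]*np.sin(e))/(np.sin(t)*np.cos(e))
    if abs(c)>1: return None
    a=m-sg*np.arccos(c); z=np.array([np.cos(e)*np.cos(a),np.cos(e)*np.sin(a),np.sin(e)])
    x=b-z*(b@z); x/=np.linalg.norm(x); G=np.stack([x,np.cross(z,x),z],1)
    dn=-np.array([0,0,1])+b[2]*b; dn/=np.linalg.norm(dn); g=np.array(lip)-.026*b-.031*dn
    return g-.155*z,G,np.degrees(a)%360
E
cat > plan.py <<'E'
from kin import *
q0=np.array([.87,.83,-.63,2.,-.66,.95,.87]); C=np.array([.498,.207,.095]); out=[]
for sg in(1,-1):
  for maz in range(0,360,20):
    for eps in(-50,-35,-20,-5):
      d=np.array([np.cos(np.radians(maz)),np.sin(np.radians(maz)),0])
      k=pose(100,maz,eps,C-.008*d,sg)
      if k is None: continue
      q,ep,eo=ik(k[0],k[1],q0)
      if ep<.004 and eo<.03: out.append((np.abs(q-q0).max(),np.minimum(q-LO,HI-q).min(),sg,maz,eps,k[2].round(),q.round(2)))
out.sort(key=lambda o:o[0])
for o in out[:25]: print(*o)
E
time python3 plan.py
```

```text
0.26914556733680783 0.44706417508441854 1 280 -50 106.0 [ 0.63  0.75 -0.9   1.96 -0.91  0.95  0.65]
0.2732535405243828 0.42163585821673344 -1 300 -35 78.0 [ 0.65  0.68 -0.9   2.04 -0.51  0.97  1.08]
0.2735207633287903 0.46647923667120983 -1 300 -50 114.0 [ 0.61  0.74 -0.9   1.93 -0.76  0.95  0.82]
0.27816957967594813 0.46183042032405197 -1 280 -50 94.0 [ 0.65  0.74 -0.91  1.99 -0.86  0.98  0.72]
0.2800979877646598 0.3141223073004169 -1 280 -20 47.0 [ 0.59  0.7  -0.89  2.15 -0.44  0.93  1.08]
0.2818321491105963 0.47378632802220555 1 300 -50 126.0 [ 0.59  0.76 -0.9   1.9  -0.81  0.92  0.76]
0.2861980648155298 0.36798782288907583 -1 280 -35 58.0 [ 0.64  0.69 -0.92  2.09 -0.6   1.01  0.97]
0.29583896011339683 0.4551493353387529 -1 320 -50 134.0 [ 0.57  0.76 -0.91  1.87 -0.67  0.94  0.95]
0.3033033360756079 0.3966966639243922 -1 260 -50 74.0 [ 0.67  0.76 -0.93  2.04 -0.96  1.02  0.63]
0.31187679781406774 0.333560985150974 -1 260 -35 38.0 [ 0.62  0.75 -0.94  2.13 -0.72  1.03  0.87]
0.324326489115229 0.46119487592305464 1 320 -50 146.0 [ 0.55  0.78 -0.91  1.85 -0.72  0.92  0.89]
0.325682736
[... 710 characters left out ...]
81246767415 -1 0 -50 174.0 [ 0.51  0.87 -0.99  1.75 -0.53  1.    1.24]
0.3720865621089808 0.2816421388123689 -1 280 -5 41.0 [ 0.51  0.72 -0.85  2.18 -0.29  0.82  1.15]
0.3798096042283293 0.33998898053912185 -1 220 -35 358.0 [ 0.53  0.94 -1.01  2.12 -0.95  1.04  0.75]
0.3892132009919381 0.38769174229675596 1 0 -50 186.0 [ 0.48  0.88 -0.98  1.75 -0.57  0.99  1.17]
0.3935729587326089 0.31691388293546563 -1 240 -20 7.0 [ 0.48  0.85 -0.94  2.14 -0.68  0.96  0.89]
0.40262178799067805 0.297378212009322 -1 240 -50 54.0 [ 0.69  0.82 -0.96  2.09 -1.06  1.06  0.57]
0.4028147351681462 0.35664113641301864 1 300 -35 162.0 [ 0.47  0.84 -0.84  1.83 -1.    0.73  0.48]
real	0m5.696s
user	0m6.218s
sys	0m0.044s
```

```bash
sed -i 's/np.cross(chain(q)\[-1\].T,Gm.T).sum(0)\*3/R.from_matrix(chain(q)[-1].T@Gm).as_rotvec()*3/' kin.py; sed -i 's/max_nfev=60/max_nfev=100/' kin.py; time python3 plan.py
```

```text
1.2510721785137822 0.050000002457383674 1 220 -35 82.0 [ 0.96  0.95 -1.32  2.09 -0.06  0.45  2.12]
1.2708540143716616 0.050000580115707294 1 220 -20 93.0 [ 0.98  1.23 -1.32  1.97 -0.12  0.67  2.14]
1.3092683782523165 0.0913031913286313 1 220 -5 99.0 [ 0.96  1.41 -1.28  1.87 -0.24  0.85  2.18]
1.3414321553833535 0.18850861304327848 1 240 -5 119.0 [ 0.74  1.35 -1.18  1.64 -0.25  1.25  2.21]
1.3470291961607366 0.2360772594937155 1 260 -5 139.0 [ 0.54  1.36 -1.13  1.42 -0.19  1.6   2.22]
1.3661533501076772 0.09118547319674652 1 280 -5 159.0 [ 0.35  1.39 -1.12  1.25 -0.1   1.91  2.24]
1.370367548142148 0.15088160628883784 -1 100 -35 238.0 [-0.5   0.83 -0.19  1.41  0.41  1.85 -0.48]
1.3765710318701756 0.06684051887011 1 240 -35 102.0 [ 0.85  1.04 -1.3   1.9   0.03  0.81  2.25]
1.3865246245755256 0.14014898460811875 1 240 -20 113.0 [ 0.79  1.2  -1.23  1.75 -0.13  1.06  2.26]
1.413095229254386 0.2409852652137734 -1 120 -35 258.0 [-0.54  0.78 -0.26  1.53  0.62  1.76 -0.35]
1.4174031272954917 0.05000000000020366 -1 320 -5 81.0 [ 0.77  0.94 -0.79  2.19 -1.31  0.91 -0.55]
1.437079734924449 0.050
[... 700 characters left out ...]
81775 -1 120 -20 247.0 [-0.73  0.95  0.07  1.36  0.46  1.95 -0.02]
1.6300788155785395 0.3288124988280947 -1 340 -5 101.0 [ 0.52  0.9  -0.54  1.96 -1.03  1.27 -0.76]
1.6592538441786844 0.05000001083931238 -1 160 -5 281.0 [-0.77  0.96 -0.18  1.6   1.    1.95  0.14]
1.6739732685860527 0.05000000100311186 1 260 -50 86.0 [ 0.84  0.77 -1.32  2.06  0.18  0.56  2.54]
1.686175028249775 0.21610270177626756 -1 160 -20 287.0 [-0.65  0.81 -0.35  1.71  1.03  1.78 -0.03]
1.6925496439735754 0.050000000000192335 -1 260 -50 74.0 [ 0.86  0.69 -1.32  2.15  0.2   0.39  2.56]
1.6926937438905627 0.5603257155630479 -1 120 -50 294.0 [-0.38  0.51 -0.52  1.9   0.89  1.33 -0.82]
real	0m5.248s
user	0m5.715s
sys	0m0.072s
```

```bash
cat > plan2.py <<'E'
from kin import *
q=np.array([.87,.83,-.63,2.,-.66,.95,.87]); C=np.array([.498,.207,0]); d=np.array([.94,-.342,0])
G0=frame([0,.867,-.497],[1,0,0])
bt=np.array([.867,0,-.497])
for eps,zl in ((-5,.09),(-12,.09),(0,.09)):
  k=pose(100,340,eps,C-.008*d+[0,0,zl],-1); G1=R.from_matrix(k[1]); w=(G0.inv()*G1).as_rotvec(); qq=q.copy(); print(eps,k[0],k[2],w)
  for s in np.linspace(0,1,7):
    G=G0*R.from_rotvec(w*s); g0=np.array([.45,.16,.16]); g=g0*(1-s)+(k[0]+G1.apply([0,0,.155]))*s+[0,0,.06*np.sin(np.pi*s)]
    b=G.apply(bt); qq,ep,eo=ik(g-G.apply([0,0,.155]),G.as_matrix(),qq,wn=.005); print(round(np.degrees(np.arccos(b[2]))),g.round(3),qq.round(2),round(ep,4),round(eo,3))
E
python3 plan2.py; python3 -c "
from h import *
st(); go([.46,.08,.15],frame([0,.867,-.497],[1,0,0]))"
```

```text
-5 [0.50217739 0.06532475 0.13855303] 101.46793987152182 [0.52341206 0.12765209 1.72626549]
2 [0.45 0.16 0.16] [ 0.83  0.56 -0.81  2.15 -0.87  0.91  0.74] 0.0 0.0
17 [0.454 0.169 0.184] [ 0.75  0.54 -0.76  2.08 -0.85  1.04  0.4 ] 0.0 0.0
34 [0.457 0.179 0.2  ] [ 0.69  0.57 -0.71  2.03 -0.86  1.14  0.1 ] 0.0 0.0
50 [0.461 0.188 0.203] [ 0.63  0.62 -0.66  1.99 -0.88  1.21 -0.16] 0.0 0.0
67 [0.464 0.198 0.189] [ 0.58  0.69 -0.61  1.97 -0.92  1.25 -0.39] 0.0 0.0
84 [0.468 0.207 0.161] [ 0.54  0.79 -0.57  1.96 -0.97  1.26 -0.58] 0.0 0.0
100 [0.471 0.217 0.125] [ 0.51  0.9  -0.52  1.96 -1.04  1.27 -0.75] 0.0 0.0
-12 [0.50713341 0.06929176 0.15727021] 103.60202896673803 [ 0.4385482  -0.00187703  1.79230633]
2 [0.45 0.16 0.16] [ 0.83  0.56 -0.81  2.15 -0.87  0.91  0.74] 0.0 0.0
17 [0.454 0.169 0.184] [ 0.75  0.52 -0.75  2.09 -0.86  1.02  0.38] 0.0 0.0
34 [0.457 0.179 0.2  ] [ 0.68  0.53 -0.7   2.04 -0.85  1.12  0.05] 0.0 0.0
51 [0.461 0.188 0.203] [ 0.61  0.57 -0.65  2.   -0.87  1.18 -0.23] 0.0 0.0
67 [0.464 0.198 0.189] [ 0.56  0.63 -0.6   1.97 -0.89  1.22 -0.48] 0.0 0.0
84 [0.468 0.207 0.1
[... 383 characters left out ...]
 0.2  ] [ 0.69  0.59 -0.71  2.02 -0.86  1.16  0.13] 0.0 0.0
50 [0.461 0.188 0.203] [ 0.64  0.65 -0.67  1.98 -0.89  1.23 -0.12] 0.0 0.0
67 [0.464 0.198 0.189] [ 0.6   0.74 -0.63  1.97 -0.94  1.27 -0.32] 0.0 0.0
84 [0.468 0.207 0.161] [ 0.56  0.85 -0.58  1.96 -1.    1.29 -0.5 ] 0.0 0.0
100 [0.471 0.217 0.125] [ 0.53  0.96 -0.54  1.96 -1.06  1.3  -0.65] 0.0 0.0
t 5.13 q [ 1.28  0.84 -1.36  2.24 -1.36  0.23  2.12] tcp [ 0.4979 -0.0134  0.2643] grasp [0.5884 0.0978 0.2053] z [ 0.584  0.717 -0.38 ] y [0.495 0.057 0.867] F [ 2.6 -3.6 -2.6] gap 0.692 grip 65.80260839908074
goal tcp [ 0.46  -0.054  0.227] shift cm [-1.61 -5.33 -3.75] rotvec [0.593 0.255 0.875] rows 1.610199402330814 8.696288934413474
```

>>> drive_tool([
  [255,0,-0.5,-2.8,0.07,0.03,0.1],
  [255,0,-1,-5.6,0.13,0.06,0.2],
  [255,0,-1,-5.6,0.2,0.09,0.3],
  [255,0,-1,-5.6,0.27,0.11,0.4],
  [255,0,-1,-5.6,0.34,0.14,0.5],
  [255,0,-1,-5.6,0.41,0.17,0.6],
  [255,0,-1,-5.6,0.47,0.2,0.7],
  [255,0,-1,-5.6,0.54,0.23,0.8],
  [255,0,-1,-5.6,0.59,0.25,0.87],
  [255,0,-1,-5.6,0.59,0.25,0.87],
  [255,0,-1,-5.6,0.59,0.25,0.87],
])

```text
t: 6.05
eef_pos: [0.4584, -0.0494, 0.2774]
orientation: [0.61, 0.616, 0.352, -0.353]
contact_force: [0.5, -0.1, -0.2]
finger_gap: 0.691
grip_force: 65.7
```

```bash
python3 -c "
from h import *
st(); go([.45,.16,.18],frame([0,.867,-.497],[1,0,0]))"
```

```text
t 6.05 q [ 0.96  0.51 -0.8   2.07 -0.75  1.1   0.69] tcp [ 0.4584 -0.0494  0.2774] grasp [0.4575 0.0846 0.1995] z [-0.006  0.865 -0.503] y [1.    0.009 0.003] F [ 0.5 -0.1 -0.2] gap 0.691 grip 65.70415389465359
goal tcp [0.45  0.026 0.257] shift cm [ 2.02 -0.78  7.5 ] rotvec [-0.006  0.006  0.007] rows 1.871240210215689 0.08841247930387401
```

```bash
cat > p3.py <<'E'
from kin import *
import sys
C=np.array([.498,.207,0]); d=np.array([.94,-.342,0])
for tilt,eps,up,zl in eval(sys.argv[1]):
  k=pose(tilt,340,eps,C-up*d+[0,0,zl],-1); G=R.from_matrix(k[1]); q,a,b=ik(k[0],k[1],r.observe()['joint_pos'],wn=.005)
  y=k[1][:,1]; g=k[0]+.155*k[1][:,2]
  print(tilt,'az',k[2].round(),q.round(2),round(a,4),'g',g.round(3),'fingerback z',(g[2]-abs(y[2])*.045-.011).round(3)); go(k[0],G,False)
E
python3 p3.py "[(72,-18,.012,.11),(85,-14,.01,.095),(100,-12,.008,.09)]"
```

```text
72 az 96.0 [ 0.58  0.73 -0.64  2.09 -1.03  1.02 -0.4 ] 0.0 g [0.454 0.223 0.131] fingerback z 0.078
goal tcp [0.471 0.076 0.179] shift cm [-2.17  1.32 15.78] rotvec [0.225 0.111 1.336] rows 3.8338211692376896 10.877440238691372
85 az 99.0 [ 0.54  0.8  -0.58  2.03 -1.01  1.12 -0.6 ] 0.0 g [0.462 0.22  0.124] fingerback z 0.069
goal tcp [0.487 0.072 0.161] shift cm [-3.98  2.88 16.31] rotvec [0.338 0.099 1.539] rows 4.083951234260054 12.635064600290601
100 az 104.0 [ 0.48  0.83 -0.52  1.95 -0.97  1.22 -0.9 ] 0.0 g [0.471 0.217 0.125] fingerback z 0.072
goal tcp [0.507 0.069 0.157] shift cm [-4.46  4.94 16.26] rotvec [0.44  0.009 1.798] rows 4.213918756950849 14.810496232694396
```

>>> drive_tool([
  [255,1,0.1,2,0.02,0.01,0.12],
  [255,1,0.2,4.5,0.04,0.02,0.24],
  [255,1,0.4,7,0.06,0.03,0.36],
  [255,1,0.6,9.5,0.08,0.04,0.48],
  [255,1,0.8,12,0.1,0.05,0.6],
  [255,0.8,1,14.3,0.12,0.06,0.72],
  [255,0.4,1.3,14.3,0.14,0.07,0.84],
  [255,0.4,1.3,14.3,0.16,0.08,0.96],
  [255,0.4,1.3,14.3,0.18,0.09,1.08],
  [255,0.4,1.3,14.3,0.2,0.1,1.2],
  [255,0.4,1.3,14.3,0.22,0.11,1.3],
  [255,0.4,1.3,14.3,0.22,0.11,1.34],
  [255,0.4,1.3,14.3,0.22,0.11,1.34],
  [255,0.4,1.3,14.3,0.22,0.11,1.34],
])

```text
t: 7.22
eef_pos: [0.4702, 0.0763, 0.2094]
orientation: [0.801, 0.119, 0.024, -0.586]
contact_force: [-0.4, -0.4, -1.4]
finger_gap: 0.689
grip_force: 65.6
```

```bash
python3 -c "
from h import *
st()
a=cv2.cvtColor(viewer.read_camera('top'),cv2.COLOR_RGB2BGR)[190:290,170:330]; b=cv2.cvtColor(viewer.read_camera('scene'),cv2.COLOR_RGB2BGR)[190:290,200:360]
cv2.imwrite('pics/p1.png',np.hstack([cv2.resize(a,(400,250),interpolation=2),cv2.resize(b,(400,250),interpolation=2)]))"; python3 p3.py "[(72,-18,.012,.095),(85,-14,.01,.095),(102,-12,.008,.092)]"
```

```text
t 7.22 q [ 0.6   0.67 -0.64  2.1  -1.04  1.06 -0.43] tcp [0.4702 0.0763 0.2094] grasp [0.4545 0.2227 0.161 ] z [-0.101  0.945 -0.313] y [ 0.22  -0.285 -0.933] F [-0.4 -0.4 -1.4] gap 0.689 grip 65.64667884157501
72 az 96.0 [ 0.57  0.76 -0.62  2.09 -1.04  1.01 -0.37] 0.0 g [0.454 0.223 0.116] fingerback z 0.063
goal tcp [0.471 0.076 0.164] shift cm [-0.76  4.23  1.4 ] rotvec [ 0.004 -0.003 -0.002] rows 1.084480406114706 0.042771543085741076
85 az 99.0 [ 0.54  0.8  -0.58  2.03 -1.01  1.12 -0.6 ] 0.0 g [0.462 0.22  0.124] fingerback z 0.069
goal tcp [0.487 0.072 0.161] shift cm [0.64 5.01 0.92] rotvec [ 0.077 -0.051  0.212] rows 1.2301429252963523 1.8484893624342709
102 az 104.0 [ 0.47  0.83 -0.51  1.94 -0.97  1.24 -0.95] 0.0 g [0.473 0.216 0.128] fingerback z 0.076
goal tcp [0.51  0.069 0.16 ] shift cm [2.88 5.71 0.48] rotvec [ 0.095 -0.15   0.525] rows 1.5372459297904137 4.43845159825894
```

View pics/p1.png

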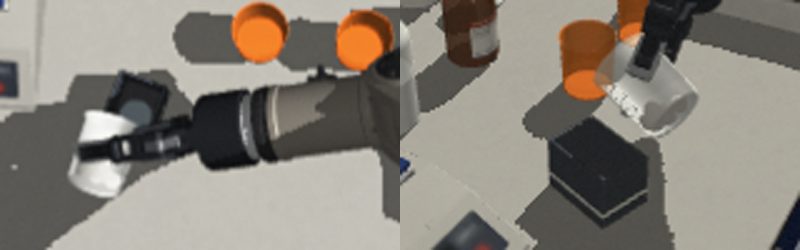

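The beaker mouth points over the cell and the pellets are still inside. I'll tilt slowly with the lip a little upstream of the cell centre.

```bash
python3 p3.py "[(74,-18,.016,.092),(82,-16,.016,.092),(90,-14,.015,.09),(98,-12,.015,.09),(108,-12,.013,.092)]"
```

```text
74 az 97.0 [ 0.57  0.76 -0.61  2.09 -1.04  1.01 -0.41] 0.0 g [0.451 0.224 0.115] fingerback z 0.061
goal tcp [0.469 0.078 0.163] shift cm [-0.96  4.32  1.6 ] rotvec [ 0.005 -0.01   0.037] rows 1.1288769341132927 0.30861297518288205
82 az 99.0 [ 0.54  0.78 -0.58  2.06 -1.02  1.08 -0.55] 0.0 g [0.455 0.223 0.119] fingerback z 0.065
goal tcp [0.478 0.076 0.162] shift cm [-0.16  4.64  1.34] rotvec [ 0.042 -0.041  0.172] rows 1.1585708229100882 1.4578807783985837
90 az 101.0 [ 0.52  0.8  -0.56  2.02 -1.    1.14 -0.7 ] 0.0 g [0.459 0.221 0.121] fingerback z 0.067
goal tcp [0.488 0.073 0.158] shift cm [0.73 5.23 1.13] rotvec [ 0.075 -0.077  0.309] rows 1.295738055953814 2.6196047774722713
98 az 103.0 [ 0.49  0.82 -0.53  1.98 -0.99  1.2  -0.84] 0.0 g [0.464 0.219 0.124] fingerback z 0.071
goal tcp [0.498 0.072 0.157] shift cm [1.62 5.68 0.94] rotvec [ 0.103 -0.12   0.447] rows 1.434322594282915 3.793384652528434
108 az 107.0 [ 0.43  0.83 -0.48  1.91 -0.95  1.29 -1.09] 0.0 g [0.472 0.217 0.13 ] fingerback z 0.08
goal tcp [0.516 0.072 0.162] shift cm [3.52 5.6  0.59] rotvec [ 0.078 -0.203  0.643] rows 1.592642281385846 5.436725226125321
```

>>> drive_tool([
  [255,-0.5,2,1,0,0,0.02],
  [255,-0.9,4,1.6,0.01,-0.01,0.04],
  [255,-0.7,4.1,1.5,0.02,-0.02,0.08],
  [255,-0.4,4.2,1.4,0.03,-0.03,0.13],
  [255,-0.2,4.3,1.3,0.04,-0.04,0.17],
  [255,0,4.5,1.3,0.05,-0.05,0.2],
  [255,0.2,4.6,1.2,0.06,-0.06,0.23],
  [255,0.4,4.7,1.2,0.065,-0.065,0.26],
  [255,0.6,4.8,1.2,0.07,-0.07,0.28],
  [255,0.7,4.9,1.1,0.075,-0.077,0.31],
  [255,0.9,5,1.1,0.08,-0.085,0.33],
  [255,1,5.1,1.1,0.085,-0.09,0.35],
  [255,1.1,5.2,1,0.09,-0.1,0.37],
  [255,1.3,5.2,1,0.09,-0.105,0.39],
  [255,1.4,5.3,1,0.1,-0.11,0.41],
  [255,1.5,5.3,1,0.1,-0.115,0.43],
  [255,1.6,5.4,0.9,0.1,-0.12,0.45],
  [255,1.6,5.4,0.9,0.1,-0.12,0.45],
  [255,1.6,5.4,0.9,0.1,-0.12,0.45],
  [255,1.6,5.4,0.9,0.1,-0.12,0.45],
])

```text
t: 8.98
eef_pos: [0.4967, 0.0723, 0.1591]
orientation: [0.777, -0.027, -0.161, -0.608]
contact_force: [0.1, -1.2, -0.9]
finger_gap: 0.693
grip_force: 65.6
```

```bash
python3 -c "
from h import *
st()
a=cv2.cvtColor(viewer.read_camera('wrist'),cv2.COLOR_RGB2BGR); b=cv2.cvtColor(viewer.read_camera('scene'),cv2.COLOR_RGB2BGR)[190:290,200:360]
cv2.imwrite('pics/p2.png',np.hstack([cv2.resize(a,(400,300),interpolation=3),cv2.resize(b,(400,300),interpolation=2)]))"; python3 p3.py "[(108,-12,.013,.094),(118,-12,.011,.096)]"
```

```text
t 8.98 q [ 0.5   0.82 -0.52  1.99 -0.99  1.2  -0.84] tcp [0.4967 0.0723 0.1591] grasp [0.4629 0.22   0.1267] z [-0.218  0.953 -0.209] y [-0.238 -0.26  -0.936] F [ 0.1 -1.2 -0.9] gap 0.693 grip 65.56634282790861
108 az 107.0 [ 0.43  0.82 -0.48  1.91 -0.95  1.29 -1.09] 0.0 g [0.472 0.217 0.132] fingerback z 0.082
goal tcp [0.516 0.072 0.164] shift cm [ 1.71 -0.88 -0.57] rotvec [-0.027 -0.067  0.198] rows 0.48061533341865187 1.683028618929671
118 az 114.0 [ 0.36  0.84 -0.42  1.82 -0.89  1.4  -1.36] 0.0 g [0.48  0.214 0.136] fingerback z 0.092
goal tcp [0.54  0.075 0.168] shift cm [ 3.92 -1.91 -0.91] rotvec [-0.089 -0.159  0.407] rows 1.0674080222670979 3.5664332100839053
```

View pics/p2.png

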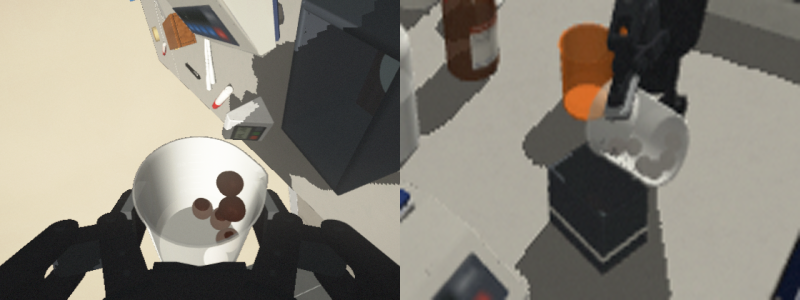

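The pellets are still in the beaker, lying along its lower wall near the lip over the cell. I'll keep tilting.

>>> drive_tool([
  [255,0.3,-0.2,-0.1,0,-0.01,0.04],
  [255,0.7,-0.4,-0.2,-0.01,-0.03,0.08],
  [255,1,-0.5,-0.3,-0.02,-0.04,0.12],
  [255,1.4,-0.7,-0.5,-0.02,-0.05,0.16],
  [255,1.7,-0.9,-0.6,-0.03,-0.07,0.2],
  [255,1.7,-0.9,-0.6,-0.03,-0.07,0.2],
  [255,1.7,-0.9,-0.6,-0.03,-0.07,0.2],
  [255,1.7,-0.9,-0.6,-0.03,-0.07,0.2],
  [255,2.1,-1.1,-0.6,-0.04,-0.09,0.24],
  [255,2.5,-1.3,-0.7,-0.05,-0.1,0.28],
  [255,3,-1.5,-0.8,-0.06,-0.12,0.32],
  [255,3.5,-1.7,-0.9,-0.07,-0.14,0.37],
  [255,3.9,-1.9,-0.9,-0.09,-0.16,0.41],
  [255,3.9,-1.9,-0.9,-0.09,-0.16,0.41],
  [255,3.9,-1.9,-0.9,-0.09,-0.16,0.41],
  [255,3.9,-1.9,-0.9,-0.09,-0.16,0.41],
  [255,3.9,-1.9,-0.9,-0.09,-0.16,0.41],
  [255,3.9,-1.9,-0.9,-0.09,-0.16,0.41],
])

```text
t: 10.58
eef_pos: [0.5397, 0.0744, 0.1676]
orientation: [0.766, -0.129, -0.344, -0.527]
contact_force: [-0.1, -0.1, -0.6]
finger_gap: 0.696
grip_force: 65.7
```

```bash
python3 -c "
from h import *
st()
a=cv2.cvtColor(viewer.read_camera('wrist'),cv2.COLOR_RGB2BGR); b=cv2.cvtColor(viewer.read_camera('scene'),cv2.COLOR_RGB2BGR)[190:290,200:360]; c=cv2.cvtColor(viewer.read_camera('top'),cv2.COLOR_RGB2BGR)[190:290,170:330]
cv2.imwrite('pics/p3.png',np.vstack([np.hstack([cv2.resize(a,(400,300),interpolation=3),cv2.resize(b,(400,300),interpolation=2)]),np.hstack([cv2.resize(c,(400,300),interpolation=2),cv2.resize(c,(400,300))*0])]))"
```

```text
t 10.58 q [ 0.37  0.84 -0.42  1.82 -0.88  1.4  -1.35] tcp [0.5397 0.0744 0.1676] grasp [0.4792 0.2134 0.1354] z [-0.391  0.897 -0.208] y [-0.56  -0.411 -0.719] F [-0.1 -0.1 -0.6] gap 0.696 grip 65.68107037505276
```

View pics/p3.png

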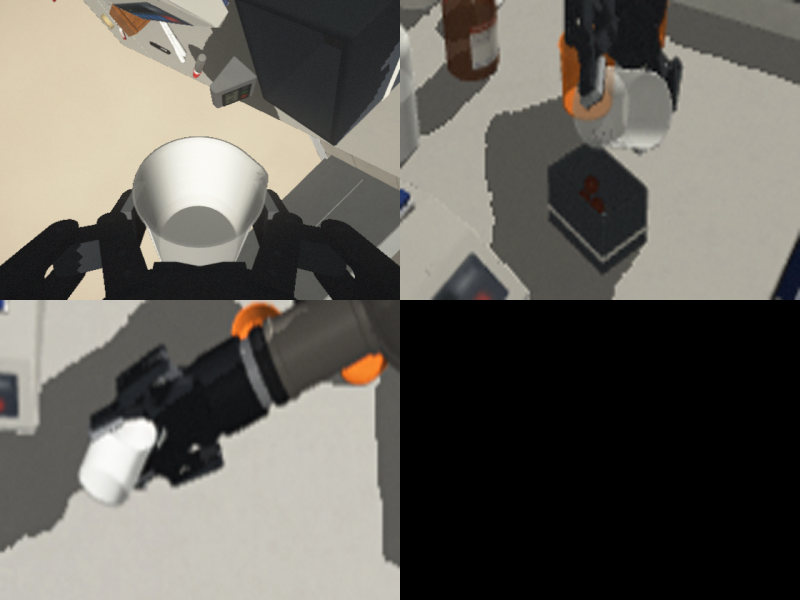

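The beaker is empty and the pellets sit inside the cell (scene crop around (592,195)). None are visible on the bench. Next I'll return the beaker upright to its old spot.

```bash
python3 -c "
from h import *
G=frame([.002,.867,-.497],[1,-.001,.001])
s=r.observe();print(R.from_quat(s['orientation']).inv().apply([0,0,1]))
go([.4797,.06,.17],G)"
```

```text
[-0.66267988 -0.71941322 -0.20808649]
goal tcp [ 0.479 -0.074  0.247] shift cm [-12.14   3.8  -12.64] rotvec [-0.532  0.283 -2.113] rows 4.300212657797634 17.58498405290425
```

>>> drive_tool([
  [255,-2,-2,-1,-0.03,0.02,-0.11],
  [255,-3.5,-3.5,-2,-0.06,0.03,-0.23],
  [255,-4.5,-3,-3.5,-0.09,0.05,-0.35],
  [255,-5.5,-2.5,-5,-0.12,0.06,-0.47],
  [255,-6.5,-1.5,-6,-0.15,0.08,-0.58],
  [255,-7.5,-1,-7,-0.18,0.09,-0.7],
  [255,-8.5,0,-8,-0.21,0.11,-0.82],
  [255,-9.5,1,-9,-0.24,0.12,-0.94],
  [255,-10,2,-10,-0.26,0.14,-1.05],
  [255,-11,3,-11,-0.29,0.16,-1.17],
  [255,-12,3.8,-12,-0.32,0.17,-1.29],
  [255,-12.1,3.8,-12.6,-0.35,0.19,-1.4],
  [255,-12.1,3.8,-12.6,-0.38,0.2,-1.52],
  [255,-12.1,3.8,-12.6,-0.41,0.22,-1.64],
  [255,-12.1,3.8,-12.6,-0.44,0.24,-1.76],
  [255,-12.1,3.8,-12.6,-0.47,0.25,-1.88],
  [255,-12.1,3.8,-12.6,-0.5,0.27,-2],
  [255,-12.1,3.8,-12.6,-0.532,0.283,-2.113],
  [255,-12.1,3.8,-12.6,-0.532,0.283,-2.113],
  [255,-12.1,3.8,-12.6,-0.532,0.283,-2.113],
])

```text
t: 12.4
eef_pos: [0.4794, -0.0741, 0.2468]
orientation: [0.613, 0.61, 0.355, -0.355]
contact_force: [0.1, -0.4, -0.3]
finger_gap: 0.69
grip_force: 65.7
```

```bash
python3 -c "
from h import *
st()
G=frame([.002,.867,-.497],[1,-.001,.001])
go([.4797,.042,.055],G);go([.4797,.042,.041],G)"
```

```text
t 12.4 q [ 0.98  0.62 -0.8   2.01 -0.68  1.07  0.67] tcp [ 0.4794 -0.0741  0.2468] grasp [0.4796 0.0604 0.1698] z [ 0.001  0.868 -0.497] y [ 1.    -0.003 -0.002] F [ 0.1 -0.4 -0.3] gap 0.69 grip 65.73376847639666
goal tcp [ 0.479 -0.092  0.132] shift cm [-10.86   0.03   4.11] rotvec [-0.001 -0.001 -0.004] rows 2.784963208773728 0.02909644954694307
goal tcp [ 0.479 -0.092  0.118] shift cm [-12.08   0.03   4.8 ] rotvec [-0.001 -0.001 -0.004] rows 3.1169384552153105 0.02909644954694307
```

>>> drive_tool([
  [255,-3.5,0,1.3,0,0,0],
  [255,-7,0,2.7,0,0,0],
  [255,-9.5,0,3.6,0,0,0],
  [255,-10.9,0,4.1,0,0,0],
  [255,-11.4,0,4.4,0,0,0],
  [255,-11.8,0,4.6,0,0,0],
  [255,-12,0,4.75,0,0,0],
  [255,-12.1,0,4.8,0,0,0],
  [255,-12.1,0,4.8,0,0,0],
])

```text
t: 13.15
eef_pos: [0.4802, -0.0922, 0.1188]
orientation: [0.612, 0.612, 0.355, -0.354]
contact_force: [0.2, 0.6, 0.0]
finger_gap: 0.689
grip_force: 65.7
```

```bash
python3 -c "
from h import *
st()"
```

```text
t 13.15 q [ 0.93  0.86 -0.7   2.   -0.59  0.92  0.81] tcp [ 0.4802 -0.0922  0.1188] grasp [0.4805 0.0423 0.0416] z [ 0.002  0.867 -0.497] y [ 1.    -0.001  0.002] F [0.2 0.6 0. ] gap 0.689 grip 65.74503305438031
```

>>> drive_tool([
  [255,-0.07,0,0.04,0,0,0],
  [255,-0.12,0,0.07,0,0,0],
  [255,-0.12,0,0.07,0,0,0],
])

```text
t: 13.4
eef_pos: [0.4802, -0.0922, 0.1178]
orientation: [0.611, 0.611, 0.356, -0.354]
contact_force: [-0.6, -1.3, 4.3]
finger_gap: 0.694
grip_force: 65.8
```

```bash
python3 -c "
from h import *
st()"
```

```text
t 13.4 q [ 0.93  0.87 -0.7   2.   -0.59  0.92  0.81] tcp [ 0.4802 -0.0922  0.1178] grasp [0.4805 0.0425 0.041 ] z [ 0.002  0.869 -0.496] y [ 1.    -0.001  0.002] F [-0.6 -1.3  4.3] gap 0.694 grip 65.76928917665263
```

>>> drive_tool([
  [0,0,0,0,0,0,0],
  [0,0,0,0,0,0,0],
  [0,0,0,0,0,0,0],
  [0,0,0,0,0,0,0],
  [0,0,0,0,0,0,0],
  [0,0,0,-2,0,0,0],
  [0,0,0,-5,0,0,0],
  [0,0,0,-9,0,0,0],
  [0,2,0,-11,0,0,0],
  [0,5,0,-12,0,0,0],
  [0,8,0,-13,0,0,0],
  [0,8,0,-13,0,0,0],
])

```text
t: 14.4
eef_pos: [0.4812, -0.1642, 0.2558]
orientation: [0.611, 0.613, 0.357, -0.352]
contact_force: [0.2, 0.5, 0.1]
finger_gap: 0.997
grip_force: 0.0
```

```bash
cat > p4.py <<'E'
from kin import *
st()
s=r.observe(); qc=s['joint_pos']
for az in (69.5,-110.5):
  a=np.radians(az)
  G=frame([0,0,-1],[np.cos(a),np.sin(a),0]); 
  for p in ([.498,.207,.19],[.498,.207,.046]):
    q,e,o=ik(np.array(p)+[0,0,.155],G.as_matrix(),qc,wn=.003); print(az,q.round(2),e,o); 
  a+=np.radians(22.6); H=frame([0,0,-1],[np.cos(a),np.sin(a),0]); q,e,o=ik(np.array([.5035,-.2455,.26]),H.as_matrix(),q,wn=.003); print(' home',q.round(2),e,o)
  go([.498,.207,.17],G)
E
python3 p4.py
python3 - <<'E'
from h import *
mt=c2w('wrist'); im=viewer.read_camera('wrist'); cv2.imwrite('pics/w4.png',cv2.cvtColor(im,cv2.COLOR_RGB2BGR)); np.savez('w4.npz',T=mt[1])
E
```

```text
t 14.4 q [ 1.05  0.64 -0.72  1.91 -0.6   1.23  0.7 ] tcp [ 0.4812 -0.1642  0.2558] grasp [ 0.4819 -0.0298  0.1786] z [ 0.004  0.867 -0.498] y [1.    0.    0.008] F [0.2 0.5 0.1] gap 0.997 grip 0.0
69.5 [ 0.23  0.36 -0.87  1.85  0.31  1.08  0.46] 2.7944146875632117e-07 1.3968073339721653e-06
69.5 [ 0.05  0.53 -0.66  1.96  0.45  0.8   0.35] 3.807486827624231e-07 2.168451810491497e-06
 home [ 0.93  0.48 -0.7   1.88  0.38  0.93  1.66] 4.1112172319108544e-07 2.076003920129711e-06
goal tcp [0.498 0.207 0.325] shift cm [24.48  1.73 28.74] rotvec [ 0.639 -0.908 -1.09 ] rows 9.062816833014669 12.451836122541602
-110.5 [-0.67  0.26  0.23  1.88 -0.07  1.01 -2.34] 2.269567747942093e-05 5.5421525847282164e-05
-110.5 [-0.79  0.48  0.39  1.99 -0.27  0.72 -2.17] 7.37596591491038e-06 2.442685278347638e-05
 home [ 0.03  0.43  0.42  1.91 -0.23  0.86 -0.96] 3.5186228082179977e-07 2.005965631949081e-06
goal tcp [0.498 0.207 0.325] shift cm [24.48  1.73 28.74] rotvec [-0.994 -0.7    1.729] rows 9.062816833014669 16.912429229361106
```

>>> drive_tool([
  [0,3,0,0,0.05,-0.07,-0.08],
  [0,5,0,3,0.1,-0.15,-0.17],
  [0,7,0.2,6,0.16,-0.22,-0.26],
  [0,9,0.4,9,0.21,-0.3,-0.36],
  [0,11,0.6,12,0.26,-0.37,-0.45],
  [0,13,0.8,15,0.31,-0.45,-0.54],
  [0,15.5,1,18,0.37,-0.52,-0.63],
  [0,18,1.2,21,0.42,-0.6,-0.72],
  [0,20.5,1.4,24,0.47,-0.67,-0.81],
  [0,23,1.6,27,0.53,-0.75,-0.9],
  [0,24.5,1.7,28.7,0.58,-0.82,-0.99],
  [0,24.5,1.7,28.7,0.639,-0.908,-1.09],
  [0,24.5,1.7,28.7,0.639,-0.908,-1.09],
  [0,24.5,1.7,28.7,0.639,-0.908,-1.09],
  [0,24.5,1.7,28.7,0.639,-0.908,-1.09],
  [0,24.5,1.7,28.7,0.639,-0.908,-1.09],
])

```text
t: 15.78
eef_pos: [0.4972, 0.2045, 0.3197]
orientation: [0.18, 0.984, 0.0, -0.005]
contact_force: [-0.1, -0.1, -0.2]
finger_gap: 0.998
grip_force: 0.0
```

Run:
```python
from h import *
st()
mt=c2w('wrist'); w=cv2.cvtColor(viewer.read_camera('wrist'),cv2.COLOR_RGB2BGR); np.savez('w5.npz',T=mt[1])
b=cv2.cvtColor(viewer.read_camera('scene'),cv2.COLOR_RGB2BGR)[150:290,200:400]; c=cv2.cvtColor(viewer.read_camera('top'),cv2.COLOR_RGB2BGR)[180:285,198:398]
out=np.zeros((600,800,3),np.uint8); out[:420,:560]=w
out[420:600,:342]=cv2.resize(c,(342,180),interpolation=2); out[420:600,360:617]=cv2.resize(b,(257,180),interpolation=2); cv2.imwrite('pics/f.png',out)
```

```text
t 15.78 q [ 0.18  0.37 -0.79  1.88  0.3   1.02  0.47] tcp [0.4972 0.2045 0.3197] grasp [0.4958 0.2048 0.1647] z [-0.009  0.002 -1.   ] y [ 0.354  0.935 -0.002] F [-0.1 -0.1 -0.2] gap 0.998 grip 0.0
```

View pics/f.png

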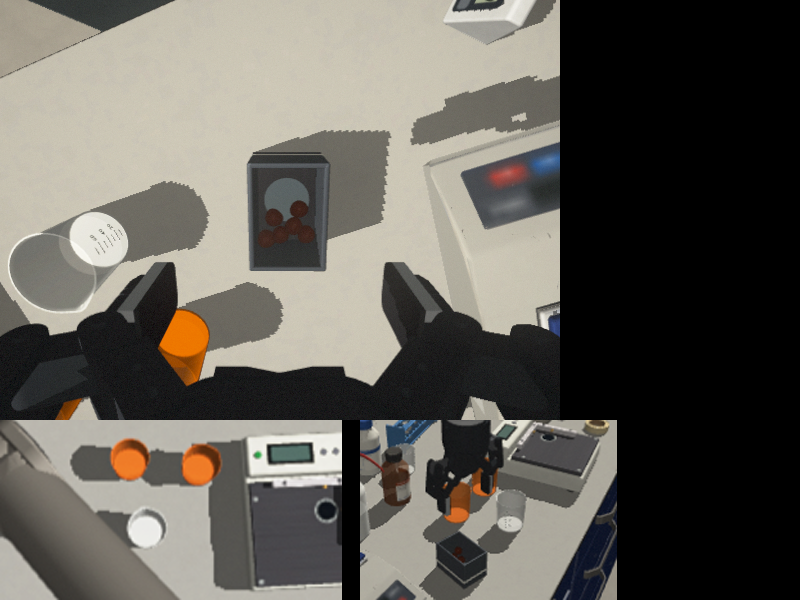

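The wrist view shows all six pellets in the cell, with rim corners at (248,163), (329,163), (326,270) and (249,270). The beaker is empty and upright.

Run:
```python
from h import *
m=viewer.camera_model('wrist');T=np.load('w5.npz')['T']
c=pix('wrist',[(248,163),(329,163),(326,270),(249,270)],.058,(m,T)); print(c.round(4),c.mean(0)); 
for i in range(4): d=c[(i+1)%4]-c[i]; print(np.linalg.norm(d),np.degrees(np.arctan2(d[1],d[0])))
a=np.radians(69.5); G=frame([0,0,-1],[np.cos(a),np.sin(a),0]); go([.498,.207,.047],G); go(list(c.mean(0)[:2])+[.047],G)
```

```text
[[0.4566 0.1976 0.058 ]
 [0.4758 0.2482 0.058 ]
 [0.5493 0.2212 0.058 ]
 [0.5294 0.1688 0.058 ]] [0.50277179 0.20894542 0.058     ]
0.054030108967396386 69.24573500450852
0.07832357981554365 -20.129047285116
0.056072947482915796 -110.76033353111444
0.07832199081889978 158.3764989119533
goal tcp [0.498 0.207 0.202] shift cm [-0.05  0.29 11.81] rotvec [-0.001 -0.008 -0.004] rows 2.83307110191338 0.07383444053397342
goal tcp [0.503 0.209 0.202] shift cm [-0.43  0.64 11.81] rotvec [-0.001 -0.008 -0.004] rows 2.837348503588776 0.07383444053397342
```

>>> drive_tool([
  [0,-0.3,0.5,4,0,-0.008,0],
  [0,-0.3,0.5,8,0,-0.008,0],
  [0,-0.3,0.5,10.5,0,-0.008,0],
  [0,-0.3,0.5,11.8,0,-0.008,0],
  [0,-0.3,0.5,11.8,0,-0.008,0],
  [255,-0.3,0.5,11.8,0,-0.008,0],
  [255,-0.3,0.5,11.8,0,-0.008,0],
  [255,-0.3,0.5,11.8,0,-0.008,0],
  [255,-0.3,0.5,11.8,0,-0.008,0],
  [255,-0.3,0.5,11.8,0,-0.008,0],
  [255,-0.3,0.5,11.8,0,-0.008,0],
  [255,-0.3,0.5,11.8,0,-0.008,0],
  [255,-0.3,0.5,11.8,0,-0.008,0],
])

```text
t: 17.02
eef_pos: [0.502, 0.2099, 0.2048]
orientation: [0.179, 0.984, 0.0, 0.002]
contact_force: [-0.3, -0.2, 7.1]
finger_gap: 0.646
grip_force: 65.2
```

Run:
```python
from h import *
st()
```

```text
t 17.02 q [ 0.08  0.53 -0.7   1.96  0.47  0.81  0.33] tcp [0.502  0.2099 0.2048] grasp [0.5027 0.2099 0.0498] z [ 0.005 -0.    -1.   ] y [0.352 0.936 0.002] F [-0.3 -0.2  7.1] gap 0.646 grip 65.17523646354675
```

Run:
```python
from h import *
a=np.radians(92.1); G=frame([0,0,-1],[np.cos(a),np.sin(a),0]); go([.483,-.226,.2048+.075],G,False); go([.483,-.226,.2048+.13],G,False)
```

```text
goal tcp [ 0.483 -0.226  0.28 ] shift cm [-13.61 -41.45  -7.51] rotvec [ 0.001  0.005 -0.397] rows 10.616817118496567 3.173466142796601
goal tcp [ 0.483 -0.226  0.335] shift cm [-13.63 -41.44 -13.01] rotvec [ 0.001  0.005 -0.397] rows 10.917963535552401 3.173466142796601
```

>>> drive_tool([
  [255,0,0,-1,0,0,0],
  [255,0,0,-4,0,0,0],
  [255,0,0,-8,0,0,0],
  [255,-0.3,-1,-11,0,0,0],
  [255,-1,-3,-13,0,0,-0.03],
  [255,-2,-6,-13,0,0,-0.06],
  [255,-3,-9,-13,0,0,-0.1],
  [255,-4,-12.3,-13,0,0,-0.13],
  [255,-5.2,-15.7,-13,0,0,-0.16],
  [255,-6.3,-19,-13,0,0,-0.2],
  [255,-7.4,-22.3,-13,0,0,-0.23],
  [255,-8.5,-25.7,-13,0,0,-0.26],
  [255,-9.6,-29,-13,0,0,-0.3],
  [255,-10.7,-32.3,-13,0,0,-0.33],
  [255,-11.8,-35.7,-13,0,0,-0.36],
  [255,-12.7,-38.5,-13,0,0,-0.38],
  [255,-13.3,-40.5,-13,0,0.005,-0.397],
  [255,-13.6,-41.4,-12.5,0,0.005,-0.397],
  [255,-13.6,-41.4,-11,0,0.005,-0.397],
  [255,-13.6,-41.4,-11,0,0.005,-0.397],
])

```text
t: 18.68
eef_pos: [0.4809, -0.2257, 0.3109]
orientation: [-0.018, 1.0, 0.001, -0.004]
contact_force: [-0.5, 0.1, -3.9]
finger_gap: 0.641
grip_force: 64.6
```

Run:
```python
from h import *
st()
a=np.radians(92.1); G=frame([0,0,-1],[np.cos(a),np.sin(a),0]); go([.483,-.226,.2048+.061],G,False)
```

```text
t 18.68 q [ 0.93  0.35 -0.69  1.91  0.26  0.99  1.73] tcp [ 0.4809 -0.2257  0.3109] grasp [ 0.4795 -0.2253  0.1559] z [-0.009  0.002 -1.   ] y [-0.036  0.999  0.003] F [-0.5  0.1 -3.9] gap 0.641 grip 64.55873250961304
goal tcp [ 0.483 -0.226  0.266] shift cm [-0.25 -0.05  4.5 ] rotvec [ 0.003 -0.009 -0.   ] rows 1.0816736329544139 0.07201276383538088
```

>>> drive_tool([
  [255,-0.2,0,2,0,-0.008,0],
  [255,-0.2,0,3.5,0,-0.008,0],
  [255,-0.2,0,4.2,0,-0.008,0],
  [255,-0.2,0,4.4,0,-0.008,0],
  [255,-0.2,0,4.4,0,-0.008,0],
])

```text
t: 19.1
eef_pos: [0.4842, -0.2251, 0.2691]
orientation: [-0.019, 1.0, 0.0, 0.002]
contact_force: [0.3, 0.2, -2.5]
finger_gap: 0.644
grip_force: 64.8
```

Run:
```python
from h import *
st()
```

```text
t 19.1 q [ 0.9   0.41 -0.67  1.94  0.32  0.9   1.68] tcp [ 0.4842 -0.2251  0.2691] grasp [ 0.4847 -0.225   0.1141] z [ 0.003  0.001 -1.   ] y [-0.039  0.999  0.   ] F [ 0.3  0.2 -2.5] gap 0.644 grip 64.76390719413757
```

>>> drive_tool([
  [255,0,0,0.2,0,0,0],
  [255,0,0,0.35,0,0,0],
  [255,0,0,0.4,0,0,0],
  [255,0,0,0.4,0,0,0],
])

```text
t: 19.43
eef_pos: [0.4843, -0.226, 0.2654]
orientation: [-0.019, 1.0, -0.0, 0.002]
contact_force: [0.2, -1.1, -2.7]
finger_gap: 0.646
grip_force: 64.8
```

>>> drive_tool([
  [255,0,0,0.04,0,0,0],
  [255,0,0,0.06,0,0,0],
  [255,0,0,0.06,0,0,0],
])

```text
t: 19.68
eef_pos: [0.4844, -0.2261, 0.2648]
orientation: [-0.019, 1.0, -0.0, 0.002]
contact_force: [-0.4, -0.1, -0.1]
finger_gap: 0.641
grip_force: 65.2
```

>>> drive_tool([
  [255,0,0,0.04,0,0,0],
  [255,0,-0.3,0.04,0,0,0],
  [255,0,-0.6,0.04,0,0,0],
  [255,0,-0.9,0.04,0,0,0],
  [255,0,-1.2,0.04,0,0,0],
  [255,0,-1.4,0.04,0,0,0],
  [255,0,-1.4,0.04,0,0,0],
])

```text
t: 20.27
eef_pos: [0.4855, -0.2404, 0.2648]
orientation: [-0.018, 1.0, -0.0, 0.003]
contact_force: [0.5, 2.0, 5.7]
finger_gap: 0.647
grip_force: 65.9
```

>>> drive_tool([
  [255,0,-0.1,0,0,0,0],
  [255,0,-0.2,0,0,0,0],
  [255,0,-0.2,0,0,0,0],
])

```text
t: 20.52
eef_pos: [0.4856, -0.242, 0.2648]
orientation: [-0.019, 1.0, -0.0, 0.003]
contact_force: [-0.4, 2.1, 5.9]
finger_gap: 0.644
grip_force: 65.9
```

>>> drive_tool([
  [255,0,-0.1,0,0,0,0],
  [255,0,-0.2,0,0,0,0],
  [255,0,-0.2,0,0,0,0],
])

```text
t: 20.77
eef_pos: [0.4856, -0.244, 0.2648]
orientation: [-0.019, 1.0, -0.0, 0.003]
contact_force: [0.9, 2.2, 6.0]
finger_gap: 0.643
grip_force: 65.8
```

Free travel continues, so I'll keep stepping until the side force rises.

>>> drive_tool([
  [255,0,-0.1,0,0,0,0],
  [255,0,-0.2,0,0,0,0],
  [255,0,-0.2,0,0,0,0],
])

```text
t: 21.02
eef_pos: [0.4857, -0.246, 0.2648]
orientation: [-0.019, 1.0, -0.0, 0.003]
contact_force: [-0.4, 1.7, 5.4]
finger_gap: 0.647
grip_force: 65.8
```

>>> drive_tool([
  [255,0,-0.1,0,0,0,0],
  [255,0,-0.15,0,0,0,0],
  [255,0,-0.15,0,0,0,0],
])

```text
t: 21.27
eef_pos: [0.4858, -0.2472, 0.2648]
orientation: [-0.019, 1.0, 0.0, 0.003]
contact_force: [-0.7, 3.2, 5.5]
finger_gap: 0.642
grip_force: 65.9
```

>>> drive_tool([
  [255,0,-0.05,0,0,0,0],
  [255,0,-0.1,0,0,0,0],
  [255,0,-0.1,0,0,0,0],
])

```text
t: 21.52
eef_pos: [0.4858, -0.248, 0.2648]
orientation: [-0.019, 1.0, 0.0, 0.003]
contact_force: [0.2, 2.6, 5.9]
finger_gap: 0.64
grip_force: 65.9
```

>>> drive_tool([
  [255,0,-0.05,0,0,0,0],
  [255,0,-0.1,0,0,0,0],
  [255,0,-0.1,0,0,0,0],
])

```text
t: 21.77
eef_pos: [0.4859, -0.2489, 0.2648]
orientation: [-0.019, 1.0, 0.0, 0.003]
contact_force: [-0.3, 3.2, 5.5]
finger_gap: 0.642
grip_force: 65.9
```

>>> drive_tool([
  [255,0,-0.05,0,0,0,0],
  [255,0,-0.1,0,0,0,0],
  [255,0,-0.1,0,0,0,0],
])

```text
t: 22.02
eef_pos: [0.4859, -0.2498, 0.2648]
orientation: [-0.019, 1.0, 0.0, 0.003]
contact_force: [0.1, 4.1, 5.7]
finger_gap: 0.643
grip_force: 65.9
```

>>> drive_tool([
  [255,0,-0.05,0,0,0,0],
  [255,0,-0.1,0,0,0,0],
  [255,0,-0.1,0,0,0,0],
])

```text
t: 22.27
eef_pos: [0.486, -0.2504, 0.2648]
orientation: [-0.019, 1.0, 0.001, 0.003]
contact_force: [-1.2, 4.6, 6.4]
finger_gap: 0.643
grip_force: 65.9
```

>>> drive_tool([
  [255,-0.3,0,0,0,0,0],
  [255,-0.6,0,0,0,0,0],
  [255,-0.9,0,0,0,0,0],
  [255,-1.1,0,0,0,0,0],
  [255,-1.1,0,0,0,0,0],
])

```text
t: 22.68
eef_pos: [0.496, -0.25, 0.2648]
orientation: [-0.019, 1.0, 0.001, 0.0]
contact_force: [-5.0, 5.0, 11.3]
finger_gap: 0.648
grip_force: 66.4
```

>>> drive_tool([
  [255,-0.1,0,0,0,0,0],
  [255,-0.2,0,0,0,0,0],
  [255,-0.2,0,0,0,0,0],
])

```text
t: 22.93
eef_pos: [0.4976, -0.2499, 0.2648]
orientation: [-0.019, 1.0, 0.001, 0.0]
contact_force: [-6.4, 6.5, 11.2]
finger_gap: 0.645
grip_force: 66.5
```

>>> drive_tool([
  [255,-0.1,0,0,0,0,0],
  [255,-0.2,0,0,0,0,0],
  [255,-0.2,0,0,0,0,0],
])

```text
t: 23.18
eef_pos: [0.4996, -0.2498, 0.2648]
orientation: [-0.019, 1.0, 0.001, 0.0]
contact_force: [-6.4, 6.1, 11.6]
finger_gap: 0.647
grip_force: 66.5
```

>>> drive_tool([
  [255,-0.1,0,-0.03,0,0,0],
  [255,-0.2,0,-0.03,0,0,0],
  [255,-0.2,0,-0.03,0,0,0],
])

```text
t: 23.43
eef_pos: [0.5016, -0.2497, 0.2648]
orientation: [-0.019, 1.0, 0.001, 0.0]
contact_force: [-5.3, 4.6, 8.9]
finger_gap: 0.644
grip_force: 66.3
```

>>> drive_tool([
  [255,-0.1,0,0,0,0,0],
  [255,-0.2,0,0,0,0,0],
  [255,-0.2,0,0,0,0,0],
])

```text
t: 23.68
eef_pos: [0.5034, -0.2497, 0.2649]
orientation: [-0.019, 1.0, 0.001, -0.0]
contact_force: [-6.2, 5.4, 10.0]
finger_gap: 0.646
grip_force: 66.4
```

>>> drive_tool([
  [255,-0.1,0,0,0,0,0],
  [255,-0.15,0,0,0,0,0],
  [255,-0.15,0,0,0,0,0],
])

```text
t: 23.93
eef_pos: [0.5047, -0.2496, 0.2648]
orientation: [-0.019, 1.0, 0.001, -0.001]
contact_force: [-6.8, 5.5, 12.0]
finger_gap: 0.642
grip_force: 66.6
```

>>> drive_tool([
  [255,-0.05,0,-0.02,0,0,0],
  [255,-0.1,0,-0.02,0,0,0],
  [255,-0.1,0,-0.02,0,0,0],
])

```text
t: 24.18
eef_pos: [0.5056, -0.2496, 0.2649]
orientation: [-0.019, 1.0, 0.001, -0.001]
contact_force: [-5.9, 5.5, 9.8]
finger_gap: 0.64
grip_force: 66.4
```

>>> drive_tool([
  [255,-0.05,0,0,0,0,0],
  [255,-0.1,0,0,0,0,0],
  [255,-0.1,0,0,0,0,0],
])

```text
t: 24.43
eef_pos: [0.5065, -0.2495, 0.2649]
orientation: [-0.019, 1.0, 0.001, -0.001]
contact_force: [-7.5, 5.8, 10.6]
finger_gap: 0.646
grip_force: 66.4
```

>>> drive_tool([
  [255,-0.05,0,0,0,0,0],
  [255,-0.1,0,0,0,0,0],
  [255,-0.1,0,0,0,0,0],
])

```text
t: 24.68
eef_pos: [0.5071, -0.2495, 0.2649]
orientation: [-0.019, 1.0, 0.001, -0.002]
contact_force: [-9.4, 5.4, 12.8]
finger_gap: 0.637
grip_force: 66.6
```

>>> drive_tool([
  [255,-0.05,0,-0.02,0,0,0],
  [255,-0.1,0,-0.02,0,0,0],
  [255,-0.1,0,-0.02,0,0,0],
])

```text
t: 24.93
eef_pos: [0.5075, -0.2495, 0.265]
orientation: [-0.019, 1.0, 0.001, -0.003]
contact_force: [-10.2, 5.6, 14.7]
finger_gap: 0.646
grip_force: 66.8
```

>>> drive_tool([
  [255,-0.05,-0.05,0,0,0,0],
  [255,-0.1,-0.1,0,0,0,0],
  [255,-0.1,-0.1,0,0,0,0],
])

```text
t: 25.18
eef_pos: [0.508, -0.2498, 0.2651]
orientation: [-0.019, 1.0, 0.001, -0.004]
contact_force: [-12.9, 8.2, 17.0]
finger_gap: 0.642
grip_force: 67.3
```

Run:
```python
from h import *
st(); print(r.observe()['ft_torque'])
```

```text
t 25.18 q [ 0.89  0.46 -0.65  1.86  0.34  0.94  1.7 ] tcp [ 0.508  -0.2498  0.2651] grasp [ 0.5068 -0.2494  0.1101] z [-0.008  0.003 -1.   ] y [-0.038  0.999  0.003] F [-12.9   8.2  17. ] gap 0.642 grip 67.30591177940369
[1.64522525 2.62292559 0.21623269]
```

>>> drive_tool([
  [255,0,-0.05,-0.05,0,0,0],
  [255,0,-0.1,-0.1,0,0,0],
  [255,0,-0.1,-0.1,0,0,0],
])

```text
t: 25.43
eef_pos: [0.508, -0.2501, 0.2652]
orientation: [-0.019, 1.0, 0.002, -0.004]
contact_force: [-11.0, 8.3, 11.4]
finger_gap: 0.646
grip_force: 66.6
```

>>> drive_tool([
  [255,0,-0.05,0,0,0,0],
  [255,0,-0.1,0,0,0,0],
  [255,0,-0.1,0,0,0,0],
])

```text
t: 25.68
eef_pos: [0.5081, -0.2504, 0.2652]
orientation: [-0.02, 1.0, 0.003, -0.004]
contact_force: [-11.8, 10.2, 12.2]
finger_gap: 0.643
grip_force: 66.7
```

>>> drive_tool([
  [255,-0.1,0,0,0,0,0],
  [255,-0.1,0,0,0,0,0],
  [255,-0.1,0,0,0,0,0],
])

```text
t: 25.93
eef_pos: [0.5086, -0.2504, 0.2652]
orientation: [-0.02, 1.0, 0.003, -0.005]
contact_force: [-14.1, 10.2, 15.5]
finger_gap: 0.644
grip_force: 66.9
```

Run:
```python
from h import *
st(); print(r.observe()['ft_torque'])
```

```text
t 25.93 q [ 0.89  0.47 -0.65  1.86  0.34  0.94  1.7 ] tcp [ 0.5086 -0.2504  0.2652] grasp [ 0.507  -0.2496  0.1102] z [-0.01   0.005 -1.   ] y [-0.039  0.999  0.006] F [-14.1  10.2  15.5] gap 0.644 grip 66.87774181365967
[2.20456058 2.81101602 0.28409386]
```

Run:
```python
from h import *
g=cv2.imread('pics/c1.png',0).astype(float)
xs=range(560,750,4); P=[]
for x in xs:
    col=g[325:372,x]; i=np.argmax(np.diff(col)); P.append((x,325+i+.5))
P=np.array(P); w=pix('top',[(198+x/3.6-.36,180+y/3.6-.36) for x,y in P],.06)
for k in range(3):
    a=np.polyfit(w[:,1],w[:,0],1); e=w[:,0]-np.polyval(a,w[:,1]); w=w[abs(e)<.003]
print('front edge yaw deg',np.degrees(np.arctan(-a[0])),len(w),e.std())
P=[]
for y in range(150,335,4):
    row=g[y,505:560]; i=np.argmin(np.diff(row[12:]))+12; P.append((505+i+.5,y))
w=pix('top',[(198+x/3.6-.36,180+y/3.6-.36) for x,y in P],.06)
for k in range(3):
    a=np.polyfit(w[:,0],w[:,1],1); e=w[:,1]-np.polyval(a,w[:,0]); w=w[abs(e)<.003]
print('left edge yaw deg',np.degrees(np.arctan(a[0])),len(w),e.std())
s=r.observe();y=R.from_quat(s['orientation']).apply([0,1,0]);print('tool yaw',np.degrees(np.arctan2(-y[0],y[1])))
```

```text
front edge yaw deg 2.6158169858133618 48 0.00040739956003029614
left edge yaw deg 3.083791907548915 46 0.0005049923044680034
tool yaw 2.256203079244923
```

>>> drive_tool([
  [255,0,0,-0.03,0,0,-0.005],
  [255,0,0,-0.03,0,0,-0.01],
  [255,-0.05,-0.05,-0.03,0,0,-0.01],
  [255,-0.05,-0.05,-0.03,0,0,-0.01],
  [255,-0.05,-0.05,-0.03,0,0,-0.01],
  [255,-0.05,-0.05,-0.03,0,0,-0.01],
])

```text
t: 26.43
eef_pos: [0.5089, -0.2508, 0.2653]
orientation: [-0.024, 1.0, 0.003, -0.005]
contact_force: [-14.0, 10.3, 14.1]
finger_gap: 0.641
grip_force: 67.0
```

Run:
```python
from h import *
st(); s=r.observe(); print(s['ft_torque']);y=R.from_quat(s['orientation']).apply([0,1,0]);print('tool yaw',np.degrees(np.arctan2(-y[0],y[1])))
```

```text
t 26.43 q [ 0.89  0.47 -0.65  1.86  0.34  0.94  1.71] tcp [ 0.5089 -0.2508  0.2653] grasp [ 0.5072 -0.2499  0.1103] z [-0.011  0.006 -1.   ] y [-0.049  0.999  0.006] F [-14.   10.3  14.1] gap 0.641 grip 66.97391152381897
[2.16274069 2.79651878 0.16200857]
tool yaw 2.8018605929465834
```

```bash
python3 -c "
from h import *
print(sign_off()); st()"
```

```text
the job is handed in; nothing more can be done
None
the job is handed in; nothing more can be done
```

The job is handed in, but no verdict came back. A camera view confirmed all six pellets in the cell and the empty beaker upright on the bench. The cell is still gripped and pressed into the reader's corner with about 14 N toward the back stop and 10 N toward the side stop. That it is flush with both pins in is judged only from these forces and the cell no longer moving when pushed.

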